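# Charge the polishing tub with clasp blanks

## Robot

A 6-joint arm with a two-finger parallel gripper is mounted at the origin on the work surface. World frame = base frame: x ahead of the robot, y to its left, z up, the work surface at z = 0. Lengths are in m, angles in rad, forces in N, time in s.
With the tool pointing down it reaches from about 0.375 to 0.975 m from the base axis. Payload 3.8 kg.
Tool frame: the origin (TCP) lies at the very end of the fingers, on their centre line; the grasp point (between the pads) lies 19 mm behind it; z points along the fingers, y is the line along which they close (so a half turn about z gives the same grasp; the last joint's range is limited). The gripper opens to 85 mm and grips with 20 to 120 N. Pads are 22 mm wide; open, the fingers measure 114 mm over their backs; the gripper's body (76 mm by 85 mm) begins 54 mm behind the grasp point. The pads swing forward as they close: fully open they stand 13 mm farther back than shut.
Start: joints at [-1.158, 0.264, 1.604, -0, 1.274, -0.037], TCP at [0.293, -0.608, 0.2] pointing down, gripper open.
Joint ranges: [-2.63, 2.63], [-0.94, 2.18], [0.31, 2.57], [-1.31, 4.45], [0, 2.66], [-2.55, 2.55]. Speed limits (rad/s): [2.57, 2.57, 3.14, 3.14, 3.14, 3.14].

## Interface

Orientations are given as a rotation vector (axis times angle).
In Python, from workcell import bot, vision gives the robot as it stands. The module is installed in compiled form; this text tells all that it offers.
- The arm moves only by the tool play_rows, never from a script. Its argument "moves" is a list that holds one entry, the list of rows, each a list of 7 numbers: the turn, a rotation vector about the tool's x, y, z as a fraction of full scale, then the shift along the tool's x, y, z as a fraction of full scale, then the finger opening in mm, from 0 to 85.4. In form: [[[ax, ay, az, x, y, z, jaw], ...]]. A call has 1 to 5 rows; each row shifts and turns the commanded pose from where the row before left it, along the tool's axes as they then stand; what a row does not reach is not made up. Full scale, the value 1, is 0.1 m for a shift and 0.5 rad for a turn. A row lasts 1/12 s, in which the tool goes at most 41.7 mm and 7.16 degrees, less where a joint would pass 70% of its speed; a pose out of reach is approached as far as the arm can. A call with a number of a shift or a turn outside -1 to 1 is refused whole. A call with a gripper value outside its range is refused whole. The fingers move at their own pace and stop on an object; "newtons" is the grip in N (left out, the last holds). Time passes only in rows, so rows that do not move let the fingers close. It gives the time, the measured TCP pose, the force, the opening and the grip force at its end, in the units of the state.
- bot.read_state(): the state, without advancing time (a new reading comes with each control period).
- vision.read_camera(name): name is "scene" or "side" or "wrist"; returns a dict with "image" (420x560x3 uint8, red, green, blue), "depth" (420x560 float32, m along the optical axis (not along the pixel's ray), 0 where there is no reading), "K" (3x3 intrinsics, pixels), "R" (3x3) and "t" (3): a world point X has camera coordinates R X + t. Camera axes: x right, y down, z forward; pixel columns grow to the right and rows downward; lengths in m; the calibration is good to about 2 mm. A picture is of the moment at which its call begins.
- bot.finish_job(): hands the job in; it is judged then, once.
The state is a dict: "time": time; "q": joint angles; "joint_vel": joint speeds; "joint_torque": joint torques, N m; "tool_pos": TCP position; "tcp_rot": TCP orientation; "wrist_force": force on the tool from outside, world axes, zero at the start; "torque": the same for the moment, N m; "width": opening from 0.0 (shut) to 1.0 (fully open); "grip_force": force on a finger pad.
Only numpy, scipy, OpenCV 4.12 (cv2) and the standard library are available. Lean on these libraries where they do the work, as an engineer would, in place of code of your own. Each camera call takes 0.05 s, during which the arm holds its last target. There are 200 camera calls.

## Task

Put all the oblong brass blanks from the compartment tray into the level tipping pan and slide the white guard plate upright, fully home, into the slot along the tub. When both are done, raise the pan by its handle right up to its stop so that all the blanks slide into the tub, then bring it back down level. Leave the round bezels in the tray and everything else on the bench where it is.

Things in the scene. Friction and masses are not known exactly. Their poses are not given: they have to be found in the camera images.
- polisher: Fixed charging station of a polishing machine: grey open tub, steel tipping pan, guard slot, on a dark base plate 190 x 340 mm, 12 mm thick. Origin: on the bench under the tub's middle, z up, y = pouring direction: pan at -y, tub at 0, slot at +y. Tub 160 x 120 mm outside (x, y), 150 x 110 mm inside, rim 85 mm above the bench.
- tub_floor (a point): Middle of the tub's inner floor, 17 mm above the bench, right above the polisher's origin.
- pan_hinge (a point): Hinge line of the tipping pan, at the middle of its pouring lip: 45 mm to -y of the polisher's origin and 108 mm up; the hinge runs along the polisher's x. Does not move. The lip overhangs the tub.
- pan (a joint): Tilt of the tipping pan: 0 = level on its lower stop, grows as the handle end is raised, 1.3 rad (75 degrees) = upper stop. Stiff hinge (0.5 N m friction): mostly stays where it is left, must be pushed down again; takes 4 to 8 N at the handle. Parts slide out over the lip near the upper stop.
- pan_floor (a point): Middle of the pan's flat floor (moves with the pan), 99 mm above the bench when level; axes then as the polisher's. Flat floor 130 (x) by 100 mm (y); walls 25 mm above it at both x sides and the -y end; at +y a ramp 30 mm long, rising 9 mm, up to the open pouring lip 80 mm from this point. Parts laid well back from the lip stay put.
- pan_handle (a point): Middle of the pan's handle: round bar 10 mm thick along the polisher's x, 80 mm clear between its two arms, 46 mm beyond the pan's -y end wall; 180 mm to -y of the hinge line and 8 mm above it when level (116 mm above the bench). Moves with the pan on an arc about the hinge.
- guard_slot (a point): Middle of the guard slot's floor, 65.5 mm to +y of the polisher's origin, 12 mm above the bench. Slot 150 mm long (x), 11 mm wide (y), between the tub wall (rim 85 mm above the bench) and a grey plate (62 mm above the bench, flared lip to 72 mm). The seated guard stands on this floor, its underside centre here, its x along the slot.
- holder: Dark wooden holder, fixed to the bench, 170 x 60 mm, 42 mm high, with a slot 150 mm long (x) and 12 mm wide, its floor 8 mm above the bench; the guard stands in it at the start. Origin under its middle.
- guard: Guard plate: plain white plastic slab, 140 mm wide (x), 8 mm thick (y), 110 mm tall (z), 0.15 kg, standing upright. Origin: centre of its underside. Grip it across its thickness at the top edge. Either face may face the tub.
- tray: Wooden parts tray fixed to the bench, 202 x 202 mm, 3 x 3 compartments at 66 mm pitch (62 mm inside), floor 4 mm above the bench, walls up to 14 mm above the bench. Origin under its middle. Up to one part in each compartment, in any order.
- blank1: Oblong brass clasp blank, 18 mm (x) by 40 mm (y) by 22 mm tall (z), about 0.1 kg, two small dark dots on top. Origin: centre of its underside. Four to six of these blanks are present (None from the start if absent); the present ones all have to be polished.
- blank2: Oblong brass clasp blank, 18 mm (x) by 40 mm (y) by 22 mm tall (z), about 0.1 kg, two small dark dots on top. Origin: centre of its underside. Four to six of these blanks are present (None from the start if absent); the present ones all have to be polished.
- blank3: Oblong brass clasp blank, 18 mm (x) by 40 mm (y) by 22 mm tall (z), about 0.1 kg, two small dark dots on top. Origin: centre of its underside. Four to six of these blanks are present (None from the start if absent); the present ones all have to be polished.
- blank4: Oblong brass clasp blank, 18 mm (x) by 40 mm (y) by 22 mm tall (z), about 0.1 kg, two small dark dots on top. Origin: centre of its underside. Four to six of these blanks are present (None from the start if absent); the present ones all have to be polished.
- blank5: Oblong brass clasp blank, 18 mm (x) by 40 mm (y) by 22 mm tall (z), about 0.1 kg, two small dark dots on top. Origin: centre of its underside. Four to six of these blanks are present (None from the start if absent); the present ones all have to be polished.
- blank6: Oblong brass clasp blank, 18 mm (x) by 40 mm (y) by 22 mm tall (z), about 0.1 kg, two small dark dots on top. Origin: centre of its underside. Four to six of these blanks are present (None from the start if absent); the present ones all have to be polished.
- bezel1: Round brass bezel, 34 mm diameter, 14 mm tall, in a tray compartment. Origin: centre of its underside. Not wanted: it stays in the tray.
- bezel2: Round brass bezel, 34 mm diameter, 14 mm tall, in a tray compartment. Origin: centre of its underside. Not wanted: it stays in the tray.
- screwdriver: Screwdriver lying on the bench beyond the work, 160 mm. Bystander: leave it alone. Origin: at its underside, middle.
- oil_jar: Small amber jar, 44 mm diameter, 55 mm tall. Bystander: leave it alone. Origin: at its underside, middle.
- loupe: Black eye loupe, 38 mm diameter, 30 mm tall. Bystander: leave it alone. Origin: at its underside, middle.
- pliers: Pliers lying beyond the work, 130 mm. Bystander: leave it alone. Origin: at its underside, middle.
- whetstone: Grey whetstone, 100 x 40 x 22 mm. Bystander: leave it alone. Origin: at its underside, middle.

How it is judged:
By the outcome, as a careful person would: the job done as asked, in the order asked, and still so for the second after the job is handed in, with the robot touching nothing.
Of blank1, blank2, blank3, blank4, blank5, blank6 only 4 to 6 are there at a start; the rules pass over those that are not, and their reading is None.
At some moment in a run one of blank1, blank2, blank3, blank4, blank5, blank6 may be knocked a few centimetres aside while the robot is not near it.
It also fails if it takes over 210 s, if anything falls off the work surface, if the arm or the gripper's body presses on something with over 40 N, if the wrist force passes 120 N, or if a joint passes its speed limit or range.

## Working session

There is one attempt and no reset: what is moved stays moved. The work goes in short steps, Python scripts to look and compute and a tool call to move; the robot and the scene stay as the last step left them, time stands still between calls to the robot, and variables do not carry over. Pictures are saved under pics/ and viewed, at most 14 in all, crops included, and the job is handed in when it is done.

Besides the shell and the picture viewer there is one more tool, called by a JSON object that holds its "name" and its "arguments", one argument or row to a line. play_rows: Moves the arm, as the interface text tells. Its arguments: {"type":"object","properties":{"moves":{"type":"array","items":{"type":"array","items":{"type":"array","items":{"type":"number"}}}},"newtons":{"type":"number"}},"required":["moves"]}

```bash
mkdir -p pics; cat > h.py <<'E'
import numpy as np, cv2
from workcell import bot, vision
from scipy.spatial.transform import Rotation as Rn
def cam(n):
    c=vision.read_camera(n); return c
def save(c,name): cv2.imwrite('pics/'+name,cv2.cvtColor(c['image'],cv2.COLOR_RGB2BGR))
def cloud(c):
    h,w=c['depth'].shape; u,v=np.meshgrid(np.arange(w),np.arange(h)); d=c['depth']
    P=np.stack([u,v,np.ones_like(u)],-1)@np.linalg.inv(c['K']).T*d[...,None]
    return (P-c['t'])@c['R']
def ray(c,u,v,z):
    C=-c['R'].T@c['t']; d=c['R'].T@np.linalg.inv(c['K'])@np.array([u,v,1.]); return C+d*(z-C[2])/d[2]
def st():
    s=bot.read_state(); print('t',round(s['time'],2),'pos',np.round(s['tool_pos'],4),'rot',np.round(s['tcp_rot'],3),'F',np.round(s['wrist_force'],1),'w',round(s['width'],3),'g',np.round(s['grip_force'],1)); return s
E
python3 - <<'E'
from h import *
s=st(); print(Rn.from_rotvec(s['tcp_rot']).as_matrix().round(3))
ims=[]
for n in ['scene','side','wrist']:
    c=cam(n); np.savez('pics/'+n+'0.npz',**c); save(c,n+'0.png'); print(n,c['K'].round(1).tolist(),(-c['R'].T@c['t']).round(3),c['R'].round(2).tolist(), (c['depth']>0).mean())
E
```

```text
t 0.0 pos [ 0.2932 -0.6071  0.1991] rot [-3.06e+00 -7.00e-01  1.00e-03] F [ 0.1 -0.2 -0.1] w 0.999 g 0.0
[[ 0.901  0.435 -0.001]
 [ 0.435 -0.901  0.002]
 [ 0.    -0.002 -1.   ]]
scene [[381.3, 0.0, 281.1], [0.0, 381.3, 216.3], [0.0, 0.0, 1.0]] [0.982 0.633 0.701] [[-0.86, 0.5, 0.02], [0.3, 0.54, -0.79], [-0.41, -0.67, -0.62]] 0.9960204081632653
side [[384.7, 0.0, 281.7], [0.0, 384.7, 209.1], [0.0, 0.0, 1.0]] [0.27  0.615 0.637] [[-0.89, -0.45, 0.02], [-0.29, 0.54, -0.79], [0.35, -0.71, -0.62]] 0.9958248299319727
wrist [[325.4, 0.0, 276.9], [0.0, 325.4, 209.7], [0.0, 0.0, 1.0]] [ 0.358 -0.576  0.373] [[0.44, -0.9, -0.0], [-0.86, -0.42, 0.28], [-0.26, -0.12, -0.96]] 0.9960671768707483
```

View pics/scene0.png

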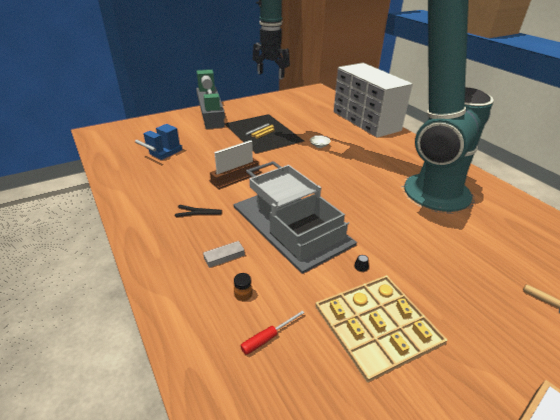

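View pics/side0.png

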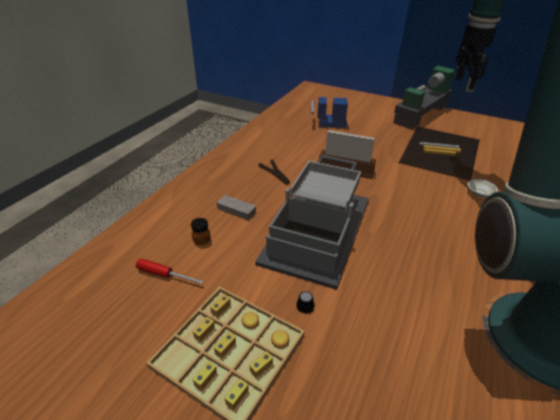

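```bash
cat > seg.py <<'E'
from h import *
def blobs(n,f=None):
    c=dict(np.load('pics/'+n+'.npz')) if f is None else f
    P=cloud(c); hsv=cv2.cvtColor(c['image'],cv2.COLOR_RGB2HSV); return c,P,hsv
if __name__=='__main__':
    S=500 # ortho 1mm px; x 0.1..0.9 , y -.6..0.5
    big=np.zeros((1000,1000,3),np.uint8); Z=np.full((1000,1000),-1.)
    for n in ['scene0','side0']:
        c,P,hsv=blobs(n)
        m=(c['depth']>0)&(P[...,2]<0.2)&(P[...,2]>-.02)
        p=P[m]; col=c['image'][m]
        i=np.round((0.95-p[:,0])*1000).astype(int); j=np.round((0.5-p[:,1])*1000).astype(int)
        for di in (0,1):
          for dj in (0,1):
            ii=i+di; jj=j+dj; k=(ii>=0)&(ii<1000)&(jj>=0)&(jj<1000)
            o=np.argsort(p[k,2]); I=ii[k][o];J=jj[k][o];zz=p[k,2][o];cc=col[k][o]
            up=zz>Z[I,J]; Z[I[up],J[up]]=zz[up]; big[I[up],J[up]]=cc[up]
        # brass parts
        bm=((hsv[...,0]>=20)&(hsv[...,0]<=32)&(hsv[...,1]>150)&(P[...,2]>.009)&(P[...,2]<.05)&(P[...,1]>0)&(P[...,0]>.2)).astype(np.uint8)
        bm=cv2.morphologyEx(bm,cv2.MORPH_CLOSE,np.ones((3,3)))
        k,lab,sts,cen=cv2.connectedComponentsWithStats(bm)
        for a in range(1,k):
            if sts[a,4]<40: continue
            q=P[lab==a]; top=q[q[:,2]>np.percentile(q[:,2],80)-.004]
            r=cv2.minAreaRect((top[:,:2]*1000).astype(np.float32))
            print(n,cen[a].round(0),sts[a,4],'ctr',np.round(r[0],0),'size',np.round(r[1],0),'ang',round(r[2]),'ztop',np.percentile(q[:,2],90).round(4))
    cv2.imwrite('pics/ortho.png',cv2.cvtColor(big[150:750,:800],cv2.COLOR_RGB2BGR))
    np.save('pics/Z.npy',Z)
E
python3 seg.py
```

```text
scene0 [360. 297.] 68 ctr [524. 235.] size [26. 27.] ang 23 ztop 0.0187
side0 [220. 305.] 89 ctr [587. 236.] size [38. 16.] ang 85 ztop 0.0263
side0 [250. 318.] 127 ctr [404. 423.] size [ 25. 468.] ang 32 ztop 0.0184
side0 [203. 328.] 95 ctr [438. 456.] size [ 37. 461.] ang 42 ztop 0.0265
side0 [280. 337.] 146 ctr [451. 245.] size [24. 27.] ang 28 ztop 0.0186
side0 [225. 345.] 96 ctr [530. 306.] size [37. 15.] ang 82 ztop 0.0263
side0 [262. 363.] 98 ctr [453. 307.] size [41. 18.] ang 77 ztop 0.0266
side0 [205. 378.] 63 ctr [407. 496.] size [ 35. 362.] ang 44 ztop 0.0259
side0 [238. 396.] 52 ctr [459. 374.] size [38. 12.] ang 66 ztop 0.0258
```

View pics/ortho.png

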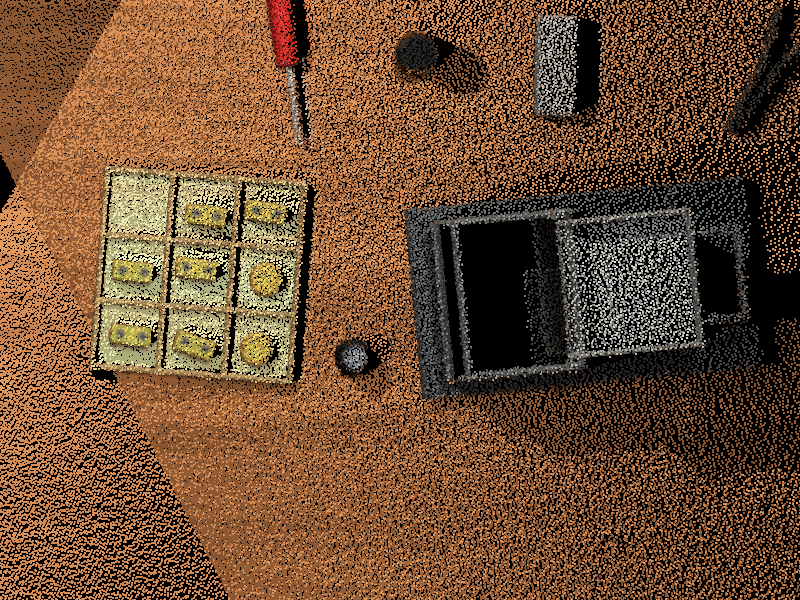

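```bash
cat > meas.py <<'E'
from seg import *
A=[];C=[];src=[]
for i,n in enumerate(['scene0','side0']):
    c,P,hsv=blobs(n); m=(c['depth']>0)&(P[...,2]<0.2)&(P[...,2]>-.02)
    A.append(P[m]);C.append(hsv[m]);src.append(np.full(m.sum(),i))
A=np.vstack(A);C=np.vstack(C);src=np.concatenate(src)
def box(x0,x1,y0,y1,z0,z1): return (A[:,0]>x0)&(A[:,0]<x1)&(A[:,1]>y0)&(A[:,1]<y1)&(A[:,2]>z0)&(A[:,2]<z1)
def rect(m): r=cv2.minAreaRect((A[m,:2]*1000).astype(np.float32)); return np.round(r[0],1),np.round(r[1],1),round(r[2],1)
print('bench z',[np.median(A[(src==i)&box(.3,.4,0,.3,-.02,.02)][:,2]).round(4) for i in (0,1)])
bl=box(.4,.65,.19,.42,.0195,.04)
for i in (0,1,2):
    mm=bl&((src==i) if i<2 else True)
    p=A[mm]; im=np.zeros((300,300),np.uint8); a=np.round((p[:,0]-.39)*1000).astype(int);b=np.round((p[:,1]-.15)*1000).astype(int); im[a,b]=1
    im=cv2.dilate(im,np.ones((5,5)));k,lab,s,ce=cv2.connectedComponentsWithStats(im)
    L=lab[a,b]
    for q in range(1,k):
        pp=p[L==q]
        if len(pp)<20: continue
        r=cv2.minAreaRect((pp[:,:2]*1000).astype(np.float32)); print(i,len(pp),np.round(r[0],1),np.round(r[1],1),round(r[2],1),'z',np.median(pp[:,2]).round(4))
for i in (0,1):
    s=src==i
    print('cam',i)
    print(' tray',rect(s&box(.38,.68,.15,.45,.010,.0175)&(C[:,1]<256)))
    print(' base',rect(s&box(.35,.68,-.3,.14,.007,.015)&(C[:,1]<90)))
    print(' panrim',rect(s&box(.4,.65,-.26,.0,.117,.13)))
    f=s&box(.46,.57,-.18,-.10,.09,.106); print(' panfloor z',np.median(A[f,2]),f.sum())
    t=s&box(.38,.62,-.1,.15,.078,.092);print(' tub rim',rect(t),np.median(A[t,2]))
    h=s&box(.45,.65,-.3,-.222,.105,.135);print(' handle',rect(h),np.median(A[h,2]),np.percentile(A[h,2],95))
    g=s&box(.4,.9,-.5,-.26,.06,.15)&(C[:,1]<80);print(' guard',rect(g),A[g].min(0).round(3),A[g].max(0).round(3))
    g=s&box(.4,.9,-.5,-.26,.114,.125)&(C[:,1]<80);print(' guardtop',rect(g),g.sum())
    g=s&box(.4,.9,-.5,-.26,.036,.046);print(' holder',rect(g),g.sum())
E
python3 meas.py
```

```text
bench z [np.float64(-0.0008), np.float64(-0.0008)]
0 140 [456.1 306.4] [41.7 19.5] 71.1 z 0.025
0 167 [466.1 370.4] [40.6 19.4] 84.8 z 0.0249
0 156 [532.3 304.9] [40.9 19.4] 79.2 z 0.0252
0 176 [530.4 368.5] [40.3 19.6] 85.7 z 0.0251
0 162 [585.9 295.1] [40.4 19.7] 80.3 z 0.025
0 140 [588.8 234.8] [42.  18.6] 79.6 z 0.0251
1 259 [455.5 306.8] [40.  18.8] 69.9 z 0.0251
1 312 [465.4 370.3] [39.8 18.3] 82.7 z 0.0251
1 280 [529.5 368.9] [39.7 19.2] 84.2 z 0.0251
1 233 [532.  304.5] [40.9 19.5] 82.3 z 0.0249
1 215 [585.7 294.9] [40.3 19.8] 81.5 z 0.025
1 179 [588.9 234.8] [41.2 19.8] 82.2 z 0.025
2 399 [455.9 306.6] [41.8 19.7] 69.9 z 0.0251
2 479 [465.9 370.4] [40.7 19.7] 84.2 z 0.0251
2 456 [530.  368.7] [40.3 20.1] 84.2 z 0.0251
2 389 [532.  304.7] [41.2 19.9] 81.4 z 0.025
2 377 [585.7 295. ] [40.5 19.8] 81.4 z 0.025
2 319 [588.9 234.9] [42.1 19.9] 82.0 z 0.025
cam 0
 tray (array([527.7, 299.3]), array([251.9, 259.3]), 13.1)
 base (array([517.1, -63.6]), array([225.1, 421.5]), 15.0)
 panrim (array([ 516.9, -154.1]), array([145.1, 185.6]), 5.6)
 panfloor z 0.09826220357558102 560
 tub r
[... 357 characters left out ...]
 (array([ 545.1, -390. ]), array([173.3,  44.8]), 5.6) 266
cam 1
 tray (array([525.7, 295.8]), array([259. , 249.8]), 13.0)
 base (array([538.4, -79.2]), array([244.3, 344.8]), 6.2)
 panrim (array([ 520.3, -154.9]), array([138.7, 182.8]), 5.7)
 panfloor z 0.09799839716815169 817
 tub rim (array([506.7, -18.1]), array([160.6, 124.4]), 5.3) 0.08329666298744079
 handle (array([ 527.2, -235.7]), array([99.2, 25.4]), 0.1) 0.11794878039063544 0.12071915188655025
 guard (array([ 545.9, -392.9]), array([135.7,  16. ]), 8.8) [ 0.478 -0.41   0.06 ] [ 0.613 -0.379  0.119]
 guardtop (array([ 546.4, -393.4]), array([133.4,  15. ]), 8.8) 96
 holder (array([ 546.7, -392.6]), array([169.8,  42.7]), 8.3) 255
```

{"name": "play_rows", "arguments": {
  "moves": [
    [[0,0,0,0.21,-0.25,-0.06,85],[0,0,0,0.21,-0.25,-0.06,85],[0,0,0,0.21,-0.25,-0.06,85],[0,0,0,0.21,-0.25,-0.06,85],[0,0,0,0.21,-0.25,-0.06,85]]
  ]
}}

```text
time: 0.57
tool_pos: [0.3336, -0.448, 0.2302]
tcp_rot: [-3.062, -0.7, 0.0]
wrist_force: [0.9, -0.5, 1.0]
width: 0.997
grip_force: 0.0
```

{"name": "play_rows", "arguments": {
  "moves": [
    [[0,0,0,0.21,-0.25,-0.06,85],[0,0,0,0.21,-0.25,-0.06,85],[0,0,0,0.21,-0.25,-0.06,85],[0,0,0,0.21,-0.25,-0.06,85],[0,0,0,0.21,-0.25,-0.06,85]]
  ]
}}

```text
time: 0.98
tool_pos: [0.3737, -0.2897, 0.2604]
tcp_rot: [-3.062, -0.7, 0.0]
wrist_force: [0.6, -0.0, -0.7]
width: 0.994
grip_force: 0.0
```

{"name": "play_rows", "arguments": {
  "moves": [
    [[0,0,0,0.21,-0.25,-0.06,85],[0,0,0,0.21,-0.25,-0.06,85],[0,0,0,0.21,-0.25,-0.06,85],[0,0,0,0.21,-0.25,-0.06,85],[0,0,0,0.21,-0.25,-0.06,85]]
  ]
}}

```text
time: 1.4
tool_pos: [0.4139, -0.1316, 0.2906]
tcp_rot: [-3.063, -0.7, -0.0]
wrist_force: [-0.2, 0.7, 0.4]
width: 0.999
grip_force: 0.0
```

{"name": "play_rows", "arguments": {
  "moves": [
    [[0,0,0,0.21,-0.25,-0.06,85],[0,0,0,0.21,-0.25,-0.06,85],[0,0,0,0.21,-0.25,-0.06,85],[0,0,0,0.21,-0.25,-0.06,85],[0,0,0,0.21,-0.25,-0.06,85]]
  ]
}}

```text
time: 1.82
tool_pos: [0.4541, 0.0267, 0.3207]
tcp_rot: [3.062, 0.701, 0.0]
wrist_force: [0.1, -1.2, -0.7]
width: 0.996
grip_force: 0.0
```

{"name": "play_rows", "arguments": {
  "moves": [
    [[0,0,-0.24,0,0,0,40],[0,0,-0.24,0,0,0,40],[0,0,-0.24,0,0,0,40],[0,0,-0.24,0,0,0,40],[0,0,-0.24,0,0,0,40]]
  ]
}}

```text
time: 2.23
tool_pos: [0.454, 0.0253, 0.3201]
tcp_rot: [-2.713, -1.583, 0.001]
wrist_force: [0.2, 0.3, -0.1]
width: 0.471
grip_force: 0.0
```

{"name": "play_rows", "arguments": {
  "moves": [
    [[0,0,-0.24,0,0,0,40],[0,0,-0.24,0,0,0,40],[0,0,-0.24,0,0,0,40],[0,0,0,0,0,0,40],[0,0,0,0,0,0,40]]
  ]
}}

```text
time: 2.65
tool_pos: [0.4541, 0.025, 0.3202]
tcp_rot: [-2.396, -2.031, 0.001]
wrist_force: [-0.6, 0.3, -1.2]
width: 0.469
grip_force: 0.0
```

```bash
cat >> h.py <<'E'
def plan(p,yaw=None,s=None):
    "tool-frame shift totals (units of full scale) at present orientation, and yaw turn about tool z (units)"
    s=s or st(); R=Rn.from_rotvec(s['tcp_rot']).as_matrix()
    d=R.T@(np.array(p)-s['tool_pos'])/0.1; ya=np.degrees(np.arctan2(R[1,1],R[0,1]))
    out='shift %s  |d|=%.2f yaw_y=%.1f'%(d.round(3),np.linalg.norm(d),ya)
    if yaw is not None:
        e=(yaw-ya+90)%180-90; out+=' turn z %.3f'%(-np.radians(e)/0.5)
    print(out)
E
python3 - <<'E'
from h import *
s=st(); print(np.round(s['q'],2)); plan([.45,.03,.32],-8,s)
c=cam('wrist'); np.savez('pics/w1.npz',**c); save(c,'w1.png')
E
```

```text
t 2.65 pos [0.4541 0.025  0.3202] rot [-2.396e+00 -2.031e+00  1.000e-03] F [-0.6  0.3 -1.2] w 0.469 g 0.0
[ 0.   -0.22  1.88 -0.    1.48  0.16]
shift [ 0.042 -0.049  0.002]  |d|=0.06 yaw_y=-9.4 turn z -0.049
```

View pics/w1.png

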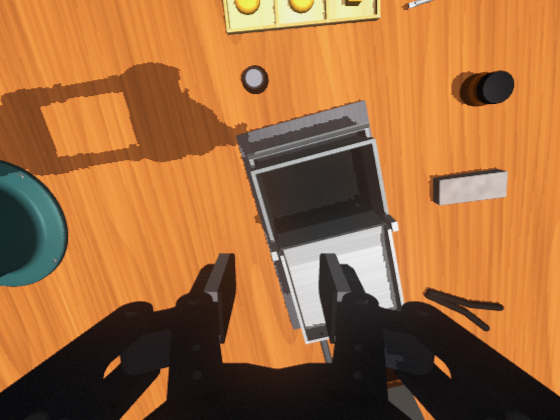

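```bash
python3 - <<'E'
from h import *
c=dict(np.load('pics/w1.npz')); P=cloud(c); m=(c['depth']>0)
A=P[m]
print('bench',np.median(A[(abs(A[:,2])<.006)][:,2]), 'pan floor',np.median(A[(A[:,0]>.5)&(A[:,0]<.55)&(A[:,1]<-.12)&(A[:,1]>-.18)][:,2]))
def box(x0,x1,y0,y1,z0,z1): return (A[:,0]>x0)&(A[:,0]<x1)&(A[:,1]>y0)&(A[:,1]<y1)&(A[:,2]>z0)&(A[:,2]<z1)
t=A[box(.4,.61,-.1,.06,.080,.09)]; r=cv2.minAreaRect((t[:,:2]*1000).astype(np.float32)); print('rim',r,np.median(t[:,2]))
for a in (5.0,5.3,5.6):
    th=np.radians(a); ex=np.array([np.cos(th),np.sin(th)]); ey=np.array([-ex[1],ex[0]])
    o=np.array([.5064,-.0188]); L=np.c_[(A[:,:2]-o)@ex,(A[:,:2]-o)@ey,A[:,2]]
    # profile along y in strips of x
    for x0 in (-60,0,50):
        k=(abs(L[:,0]*1000-x0)<12)
        s=L[k]; 
        rim=s[(s[:,2]>.08)&(s[:,2]<.09)&(s[:,1]>.03)]; pl=s[(s[:,2]>.055)&(s[:,2]<.078)&(s[:,1]>.045)]
        print(a,x0,'rim y',np.percentile(rim[:,1]*1000,[3,50,97]).round(1),'plate',np.percentile(pl[:,1]*1000,[3,50,97]).round(1) if len(pl) else None)
t=L[(L[:,2]>.08)&(L[:,2]<.09)&(abs(L[:,1])<.04)]
for sg in (-1,1):
    q=t[t[:,0]*sg>.05]; print('x side',np.percentile(q[:,0]*1000,[3,50,97]).round(1))
E
```

```text
bench 0.0003272821192584012 pan floor 0.09941466974640135
rim ((505.9088134765625, -19.315940856933594), (160.46475219726562, 120.2972412109375), 5.655533790588379) 0.08526611222320954
5.0 -60 rim y [54.  56.6 59. ] plate [58.6 73.3 79.1]
5.0 0 rim y [54.7 57.4 59.5] plate [59.3 74.  79.9]
5.0 50 rim y [55.1 57.8 60. ] plate [59.8 74.2 80.3]
5.3 -60 rim y [54.3 56.9 59.3] plate [58.9 73.5 79.4]
5.3 0 rim y [54.7 57.4 59.5] plate [59.3 73.8 79.9]
5.3 50 rim y [54.8 57.5 59.7] plate [59.6 74.2 80.1]
5.6 -60 rim y [54.5 57.2 59.5] plate [59.3 73.9 79.7]
5.6 0 rim y [54.7 57.3 59.5] plate [59.3 73.9 79.8]
5.6 50 rim y [54.6 57.2 59.4] plate [59.3 73.9 79.8]
x side [-449.5  -78.3  -75.5]
x side [74.3 76.2 79.3]
```

```bash
cat > cyc.py <<'E'
from h import *
TH=np.radians(5.6); EX=np.array([np.cos(TH),np.sin(TH)]); EY=np.array([-EX[1],EX[0]]); O=np.array([.5059,-.0193])
def det(verbose=True):
    out=[]
    for n in ('scene','side'):
        c=cam(n);P=cloud(c);m=(c['depth']>0)&(P[...,2]>.0195)&(P[...,2]<.035)&(P[...,0]>.4)&(P[...,0]<.66)&(P[...,1]>.17)&(P[...,1]<.44)
        p=P[m]; im=np.zeros((320,320),np.uint8); a=np.round((p[:,0]-.37)*1000).astype(int);b=np.round((p[:,1]-.15)*1000).astype(int); im[a,b]=1
        k,lab,_,_=cv2.connectedComponentsWithStats(cv2.dilate(im,np.ones((5,5)))); L=lab[a,b]
        for q in range(1,k):
            pp=p[L==q]
            if len(pp)<60: continue
            r=cv2.minAreaRect((pp[:,:2]*1000).astype(np.float32)); s=r[1]; ang=r[2]-90 if s[0]>s[1] else r[2]
            out.append((n,np.round(r[0],1),np.round(s,0),round((ang+90)%180-90,1),np.median(pp[:,2]).round(4)))
    if verbose:
        for o in out: print(*o)
    return out
def toolrot(psi): y=np.array([np.cos(psi),np.sin(psi),0]); z=np.array([0,0,-1.]); return np.stack([np.cross(y,z),y,z],1)
def leg(name,R,d):
    u=R.T@np.array(d)/.1; n=int(np.ceil(np.linalg.norm(u)/.4)); print(name,'tot',u.round(2),'rows',n,'each',(u/max(n,1)).round(3))
def cycle(bx,by,lx,ly,psi=None,zt=.17):
    s=st(); R=Rn.from_rotvec(s['tcp_rot']).as_matrix(); p=s['tool_pos']; y0=np.arctan2(R[1,1],R[0,1])
    psi=y0 if psi is None else np.radians(psi)
    print('yaw now %.1f, turn0 %.3f'%(np.degrees(y0),-(psi-y0)/.5)); R1=toolrot(psi)
    b=np.array([bx,by]); leg('over',R1,[*(b-p[:2]),0]); leg('down',R1,[0,0,.0155-p[2]]); leg('up',R1,[0,0,zt-.0155])
    print('turn %.3f'%(-(TH-psi)/.5)); R2=toolrot(TH); t=O+EX*lx+EY*ly
    leg('to pan',R2,[*(t-b),0]); leg('lower',R2,[0,0,.112-zt])
E
python3 -c "
from cyc import *
det(); cycle(.5889,.2349,.037,-.152)"
```

```text
scene [455.7 306.4] [42. 19.] -16.4 0.0247
scene [466.2 370.6] [40. 20.] -10.6 0.025
scene [530.  369.2] [39. 19.] -8.2 0.0251
scene [532.2 304.5] [41. 19.] -11.0 0.0249
scene [585.5 295. ] [41. 19.] -6.5 0.0249
scene [588.7 235.2] [41. 19.] -8.3 0.0251
side [455.2 307.1] [40. 19.] -19.2 0.025
side [465.3 370.3] [40. 18.] -7.4 0.0252
side [529.4 368.8] [40. 19.] -7.3 0.0251
side [532.3 304.4] [40. 19.] -7.3 0.025
side [585.8 295.4] [40. 20.] -5.1 0.0252
side [588.5 235. ] [41. 20.] -8.9 0.0249
t 2.8 pos [0.4542 0.025  0.3204] rot [-2.395 -2.033  0.   ] F [-0.2 -0.7 -0.6] w 0.469 g 0.0
yaw now -9.3, turn0 -0.000
over tot [2.29 0.99 0.  ] rows 7 each [0.327 0.141 0.   ]
down tot [0.   0.   3.05] rows 8 each [0.    0.    0.381]
up tot [ 0.    0.   -1.55] rows 4 each [ 0.     0.    -0.386]
turn -0.522
to pan tot [-3.97 -0.7   0.  ] rows 11 each [-0.361 -0.064  0.   ]
lower tot [0.   0.   0.58] rows 2 each [0.   0.   0.29]
```

{"name": "play_rows", "arguments": {
  "moves": [
    [[0,0,0,0.327,0.141,0,36],[0,0,0,0.327,0.141,0,36],[0,0,0,0.327,0.141,0,36],[0,0,0,0.327,0.141,0,36],[0,0,0,0.327,0.141,0,36]]
  ],
  "newtons": 50
}}

```text
time: 3.22
tool_pos: [0.5508, 0.1766, 0.3205]
tcp_rot: [2.395, 2.033, 0.0]
wrist_force: [1.5, 0.7, -0.4]
width: 0.421
grip_force: 0.0
```

{"name": "play_rows", "arguments": {
  "moves": [
    [[0,0,0,0.327,0.141,0,36],[0,0,0,0.327,0.141,0,36],[0,0,0,0,0,0.4,36],[0,0,0,0,0,0.4,36],[0,0,0,0,0,0.4,36]]
  ]
}}

```text
time: 3.63
tool_pos: [0.5894, 0.2364, 0.1998]
tcp_rot: [2.393, 2.035, 0.003]
wrist_force: [-0.2, -0.3, -0.9]
width: 0.424
grip_force: 0.0
```

{"name": "play_rows", "arguments": {
  "moves": [
    [[0,0,0,0,0,0.4,36],[0,0,0,0,0,0.4,36],[0,0,0,0,0,0.4,36],[0,0,0,0,0,0.4,36],[0,0,0,0,0,0.25,36]]
  ]
}}

```text
time: 4.05
tool_pos: [0.5854, 0.234, 0.0106]
tcp_rot: [-2.393, -2.032, 0.009]
wrist_force: [-0.8, -0.7, -0.3]
width: 0.425
grip_force: 0.0
```

{"name": "play_rows", "arguments": {
  "moves": [
    [[0,0,0,0,0,0,36],[0,0,0,0,0,0,10],[0,0,0,0,0,0,10],[0,0,0,0,0,0,10],[0,0,0,0,0,0,10]]
  ]
}}

```text
time: 4.47
tool_pos: [0.591, 0.236, 0.0188]
tcp_rot: [2.392, 2.034, 0.008]
wrist_force: [-0.2, 0.6, 0.5]
width: 0.119
grip_force: 0.0
```

{"name": "play_rows", "arguments": {
  "moves": [
    [[0,0,0,0,0,-0.385,10],[0,0,0,0,0,-0.385,10],[0,0,0,0,0,-0.385,10],[0,0,0,0,0,-0.385,10],[0,0,0,0,0,0,10]]
  ]
}}

```text
time: 4.88
tool_pos: [0.5951, 0.2376, 0.1827]
tcp_rot: [2.387, 2.031, 0.03]
wrist_force: [1.9, 0.4, 1.9]
width: 0.114
grip_force: 0.0
```

```bash
python3 -c "
from cyc import *
c=cam('wrist'); save(c,'w2.png'); st()"
```

```text
t 4.93 pos [0.5936 0.237  0.1789] rot [2.389 2.032 0.023] F [ 0.4 -0.8  0.6] w 0.116 g 0.0
```

View pics/w2.png

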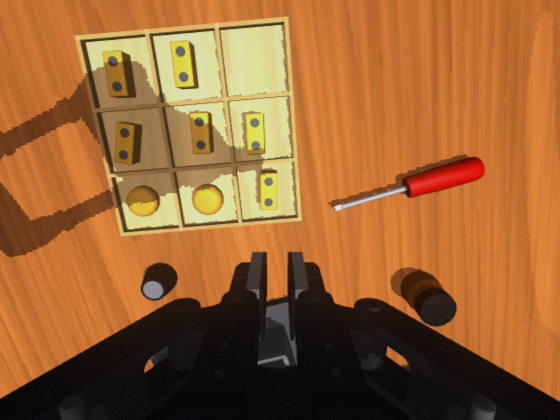

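```bash
python3 -c "
from cyc import *
det(); s=st()
for n in ('scene','wrist'):
    c=cam(n);
    for X in ([.5885,.2350,.026],s['tool_pos']):
        v=c['K']@(c['R']@np.array(X)+c['t']); print(n,(v[:2]/v[2]).round(0))
c=cam('wrist'); P=cloud(c); print(P[185:196:10,268], P[270,255],P[260,265],P[330,285])
cycle(.5889,.2349,.037,-.152)
"
```

```text
scene [456.3 306.8] [41. 20.] -18.5 0.0249
scene [466. 371.] [40. 20.] -9.0 0.0247
scene [530.  368.7] [40. 20.] -5.9 0.0249
scene [532.3 304.8] [40. 19.] -8.2 0.0251
scene [586.5 295.7] [40. 19.] -9.6 0.025
scene [588.7 234.2] [42. 18.] -9.3 0.0252
side [455.3 306.9] [40. 19.] -19.5 0.0249
side [465.7 370.6] [40. 19.] -6.2 0.0252
side [529.3 368.5] [40. 19.] -5.9 0.0252
side [531.9 304.3] [41. 19.] -8.5 0.025
side [585.5 294.9] [40. 19.] -7.3 0.025
side [588.5 235.4] [41. 19.] -8.7 0.0249
t 5.03 pos [0.5895 0.2355 0.1722] rot [2.392 2.034 0.007] F [-0.6 -0.1  0.2] w 0.115 g 0.0
scene [338. 306.]
scene [346. 259.]
wrist [277. 188.]
wrist [279. 244.]
[[0.57806155 0.23532487 0.00500462]
 [0.57614416 0.22424117 0.00357951]] [0.5805002  0.24708911 0.22265293] [0.58414774 0.24633621 0.21294096] [0.56939894 0.06292673 0.01606728]
t 5.18 pos [0.5872 0.2347 0.1679] rot [-2.392 -2.035  0.004] F [-0.3  0.6 -0.7] w 0.117 g 0.0
yaw now -9.2, turn0 -0.000
over tot [0.   0.02 0.  ] rows 1 each [0.005 0.016 0.   ]
down tot [0.   0.   1.52] rows 4 each [0.    0.    0.381]
up tot [ 0.    0.   -1.55] rows 4 each [ 0.     0.    -0.386]
turn -0.518
to pan tot [-3.97 -0.7   0.  ] rows 11 each [-0.361 -0.064  0.   ]
lower tot [0.   0.   0.58] rows 2 each [0.   0.   0.29]
```

{"name": "play_rows", "arguments": {
  "moves": [
    [[0,0,0,0,0,0.2,36],[0,0,0,0,0,0.35,36],[0,0,0,0,0,0.35,36],[0,0,0,0,0,0.3,36],[0,0,0,0,0,0.2,36]]
  ]
}}

```text
time: 5.6
tool_pos: [0.5844, 0.2337, 0.0237]
tcp_rot: [-2.391, -2.034, 0.012]
wrist_force: [0.2, -1.2, -0.9]
width: 0.421
grip_force: 0.0
```

{"name": "play_rows", "arguments": {
  "moves": [
    [[0,0,0,0,0,0.1,36],[0,0,0,0,0,0.04,36],[0,0,0,0,0,0,36],[0,0,0,0,0,0,36],[0,0,0,0,0,0,36]]
  ]
}}

```text
time: 6.02
tool_pos: [0.5901, 0.2357, 0.0174]
tcp_rot: [2.392, 2.035, 0.005]
wrist_force: [1.2, -0.1, 0.1]
width: 0.421
grip_force: 0.0
```

{"name": "play_rows", "arguments": {
  "moves": [
    [[0,0,0,0,0,0,36],[0,0,0,0,0,0,10],[0,0,0,0,0,0,10],[0,0,0,0,0,0,10],[0,0,0,0,0,0,10]]
  ]
}}

```text
time: 6.43
tool_pos: [0.5886, 0.2352, 0.0158]
tcp_rot: [2.393, 2.035, 0.001]
wrist_force: [-0.1, -0.4, -0.3]
width: 0.118
grip_force: 0.0
```

```bash
python3 -c "
from cyc import *
det(); st()
c=cam('scene'); save({'image':cv2.resize(c['image'][260:360,290:450],(800,500),interpolation=cv2.INTER_CUBIC)},'s3.png')
"
```

```text
scene [455.8 306. ] [41. 18.] -19.5 0.0249
scene [466.2 370.9] [40. 20.] -7.1 0.0251
scene [532.  305.1] [40. 19.] -8.0 0.0251
scene [529.6 368.7] [39. 20.] -3.6 0.0251
scene [586.1 295. ] [40. 19.] -5.9 0.0251
scene [589.1 236.2] [40. 18.] -11.5 0.0251
side [455.5 307.1] [40. 19.] -19.5 0.0251
side [465.4 370.6] [40. 19.] -7.2 0.0251
side [529.5 368.8] [39. 19.] -5.4 0.0252
side [532.3 304.3] [41. 19.] -7.7 0.0251
side [585.7 295. ] [41. 20.] -7.1 0.0249
side [588.7 234.9] [41. 19.] -11.5 0.0249
t 6.53 pos [0.5884 0.2351 0.0156] rot [2.393 2.036 0.   ] F [ 0.   0.  -0.1] w 0.12 g 0.0
```

View pics/s3.png

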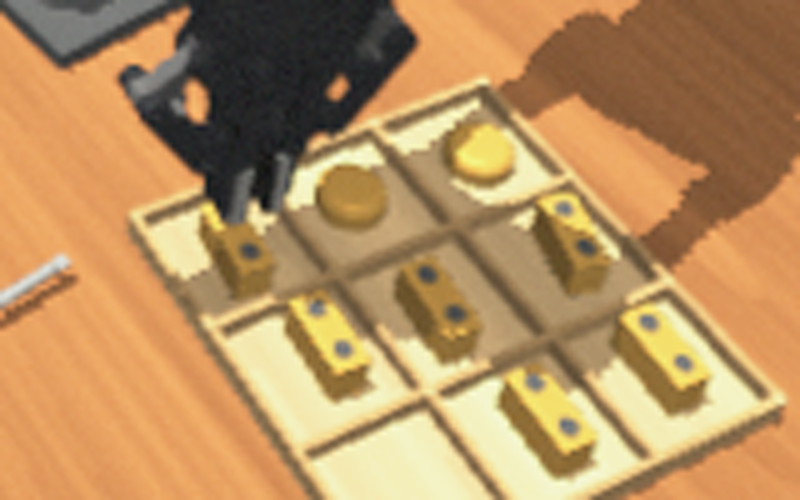

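```bash
python3 -c "
from cyc import *
for n in ('scene','side'):
    c=cam(n);P=cloud(c);hsv=cv2.cvtColor(c['image'],cv2.COLOR_RGB2HSV)
    m=(abs(P[...,0]-.588)<.04)&(abs(P[...,1]-.235)<.03)&(hsv[...,1]<110)&(P[...,2]>.018)&(P[...,2]<.09)
    z=np.sort(P[m][:,2]); print(n,m.sum(),z[:12].round(4)); q=P[m]; q=q[q[:,2]<z[min(60,len(z)-1)]]; print(q[:,:2].min(0),q[:,:2].max(0))
    v,u=np.where(m); print(u.min(),u.max(),v.max())
"
```

```text
scene 207 [0.0238 0.0241 0.0255 0.0256 0.026  0.0262 0.0267 0.0268 0.0269 0.0284
 0.0451 0.0463]
[0.57338092 0.22726352] [0.60594212 0.24905419]
331 349 311
side 195 [0.0243 0.0255 0.0259 0.0259 0.0266 0.0266 0.0267 0.0273 0.0459 0.0471
 0.0473 0.0478]
[0.57086435 0.22141845] [0.60076814 0.24880769]
209 226 306
```

```bash
python3 -c "
from cyc import *
for n,us in (('scene',(334,337,340,344,347)),('side',(212,216,220,223))):
    c=cam(n);P=cloud(c)
    for u in us:
        for v in range(284,310,2): 
            if abs(P[v,u,0]-.588)<.05 and abs(P[v,u,1]-.235)<.05: print(n,u,v,P[v,u].round(3),c['image'][v,u])
" | awk 'NR<70'
```

```text
scene 334 284 [0.601 0.226 0.097] [34 35 36]
scene 334 286 [0.606 0.232 0.099] [41 41 40]
scene 334 288 [0.609 0.237 0.099] [37 40 35]
scene 334 290 [0.611 0.239 0.097] [34 32 34]
scene 334 292 [0.61  0.239 0.09 ] [38 39 41]
scene 334 294 [0.607 0.237 0.08 ] [33 34 35]
scene 334 296 [0.607 0.238 0.075] [29 30 36]
scene 334 298 [0.608 0.24  0.07 ] [40 40 40]
scene 334 300 [0.607 0.24  0.064] [35 37 39]
scene 334 304 [0.591 0.225 0.025] [168 138  76]
scene 334 306 [0.594 0.23  0.024] [181 136  68]
scene 334 308 [0.598 0.235 0.026] [141 112  55]
scene 337 284 [0.607 0.241 0.114] [37 36 38]
scene 337 286 [0.609 0.244 0.113] [31 33 32]
scene 337 288 [0.608 0.244 0.107] [31 32 34]
scene 337 290 [0.608 0.245 0.101] [32 30 33]
scene 337 292 [0.607 0.244 0.093] [39 42 41]
scene 337 294 [0.606 0.245 0.088] [45 44 44]
scene 337 296 [0.6   0.24  0.072] [75 76 72]
scene 337 298 [0.602 0.242 0.069] [88 88 84]
scene 337 300 [0.6   0.242 0.061] [98 94 92]
scene 337 302 [0.602 0.245 0.059] [102 103  99]
scene 337 304 [0.601 0.245 0.052] [118 108  98]
scene 337 306 [0.589 0.234 0.026] [175 131  62]
sc
[... 1368 characters left out ...]
38 38 39]
scene 347 290 [0.584 0.249 0.091] [44 44 44]
scene 347 292 [0.581 0.248 0.082] [107 105 101]
scene 347 294 [0.581 0.248 0.076] [94 93 89]
scene 347 296 [0.58  0.249 0.069] [80 78 78]
scene 347 298 [0.573 0.243 0.053] [146 136 104]
scene 347 300 [0.551 0.223 0.012] [215 191 134]
scene 347 302 [0.556 0.229 0.014] [143 113  79]
scene 347 304 [0.555 0.23  0.008] [109  88  62]
scene 347 306 [0.556 0.232 0.003] [144 119  85]
scene 347 308 [0.559 0.236 0.003] [168 141 101]
side 212 284 [0.595 0.242 0.083] [26 26 26]
side 212 286 [0.596 0.242 0.077] [10 13 10]
side 212 288 [0.595 0.243 0.073] [16 18 15]
side 212 290 [0.594 0.246 0.07 ] [24 23 23]
side 212 292 [0.596 0.244 0.061] [25 26 25]
```

{"name": "play_rows", "arguments": {
  "moves": [
    [[0,0,0,0,0,0,36],[0,0,0,0,0,0,36],[0,0,0,0,0,0,36],[0,0,0,0,0,0.04,36],[0,0,0,0,0,0.06,36]]
  ]
}}

```text
time: 7.2
tool_pos: [0.5892, 0.2354, 0.0059]
tcp_rot: [2.392, 2.035, 0.002]
wrist_force: [0.6, 0.1, 0.5]
width: 0.42
grip_force: 0.0
```

{"name": "play_rows", "arguments": {
  "moves": [
    [[0,0,0,0,0,0.06,36],[0,0,0,0,0,0.06,36],[0,0,0,0,0,0.04,36],[0,0,0,0,0,0.02,36],[0,0,0,0,0,0,36]]
  ]
}}

```text
time: 7.62
tool_pos: [0.5877, 0.2349, -0.0136]
tcp_rot: [-2.392, -2.035, 0.003]
wrist_force: [0.4, -0.3, 0.6]
width: 0.423
grip_force: 0.0
```

{"name": "play_rows", "arguments": {
  "moves": [
    [[0,0,0,0,0,0,36],[0,0,0,0,0,0,10],[0,0,0,0,0,0,10],[0,0,0,0,0,0,10],[0,0,0,0,0,0,10]]
  ]
}}

```text
time: 8.03
tool_pos: [0.589, 0.2353, -0.0119]
tcp_rot: [2.393, 2.035, 0.002]
wrist_force: [0.6, -0.1, 1.7]
width: 0.186
grip_force: 50.5
```

```bash
python3 -c "
from cyc import *
st()
for n in ('scene','side'):
    c=cam(n);P=cloud(c);hsv=cv2.cvtColor(c['image'],cv2.COLOR_RGB2HSV)
    m=(abs(P[...,0]-.588)<.04)&(abs(P[...,1]-.235)<.03)&(hsv[...,1]<90)&(P[...,2]>.005)&(P[...,2]<.06)
    z=np.sort(P[m][:,2]); print(n,m.sum(),z[:20].round(4))
c=cam('scene'); save({'image':cv2.resize(c['image'][260:360,290:450],(800,500),interpolation=cv2.INTER_CUBIC)},'s4.png')
"
```

```text
t 8.03 pos [ 0.589   0.2353 -0.0119] rot [2.393e+00 2.035e+00 2.000e-03] F [ 0.6 -0.1  1.7] w 0.186 g 50.5
scene 192 [0.005  0.0051 0.0054 0.0056 0.0057 0.0057 0.0064 0.0137 0.0137 0.0139
 0.0142 0.015  0.0151 0.0152 0.0202 0.0215 0.0222 0.0227 0.0249 0.025 ]
side 164 [0.0052 0.0205 0.0212 0.0225 0.0226 0.0234 0.024  0.0244 0.0246 0.025
 0.0252 0.0253 0.0257 0.0259 0.0261 0.0274 0.0275 0.0279 0.0289 0.029 ]
```

View pics/s4.png

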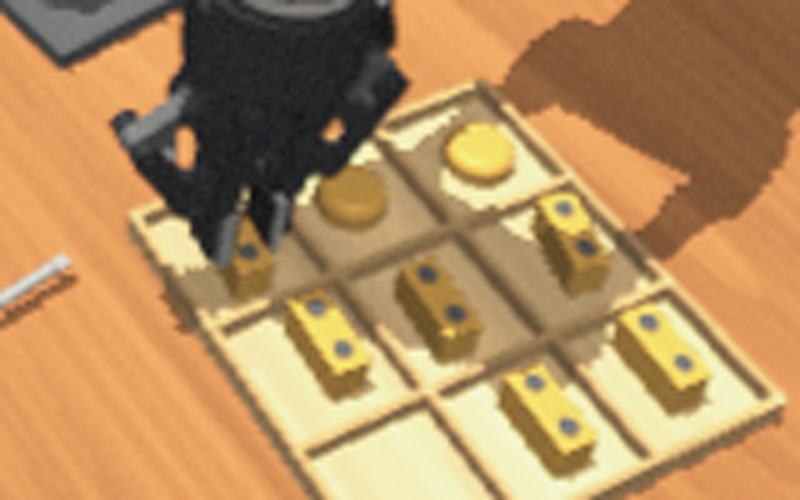

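{"name": "play_rows", "arguments": {
  "moves": [
    [[0,0,0,0,0,-0.1,10],[0,0,0,0,0,-0.3,10],[0,0,0,0,0,-0.4,10],[0,0,0,0,0,-0.4,10],[0,0,0,0,0,-0.3,10]]
  ]
}}

```text
time: 8.6
tool_pos: [0.5889, 0.2353, 0.141]
tcp_rot: [2.392, 2.035, 0.003]
wrist_force: [1.2, 0.4, -0.4]
width: 0.188
grip_force: 50.2
```

{"name": "play_rows", "arguments": {
  "moves": [
    [[0,0,0,0,0,-0.125,10],[0,0,-0.173,0,0,0,10],[0,0,-0.173,0,0,0,10],[0,0,-0.173,0,0,0,10],[0,0,0,-0.2,-0.035,0,10]]
  ]
}}

```text
time: 9.02
tool_pos: [0.586, 0.2171, 0.1487]
tcp_rot: [-2.101, -2.333, 0.0]
wrist_force: [-0.3, -0.7, -0.8]
width: 0.188
grip_force: 50.1
```

{"name": "play_rows", "arguments": {
  "moves": [
    [[0,0,0,-0.35,-0.062,0,10],[0,0,0,-0.4,-0.071,0,10],[0,0,0,-0.4,-0.071,0,10],[0,0,0,-0.4,-0.071,0,10],[0,0,0,-0.4,-0.071,0,10]]
  ]
}}

```text
time: 9.43
tool_pos: [0.5699, 0.0159, 0.1485]
tcp_rot: [-2.107, -2.327, 0.003]
wrist_force: [0.9, -1.1, -1.1]
width: 0.186
grip_force: 50.1
```

{"name": "play_rows", "arguments": {
  "moves": [
    [[0,0,0,-0.4,-0.071,0,10],[0,0,0,-0.4,-0.071,0,10],[0,0,0,-0.4,-0.071,0,10],[0,0,0,-0.4,-0.071,0,10],[0,0,0,-0.2,-0.035,0,10]]
  ]
}}

```text
time: 9.85
tool_pos: [0.5557, -0.1688, 0.1486]
tcp_rot: [-2.111, -2.325, 0.004]
wrist_force: [0.3, -0.5, -0.0]
width: 0.191
grip_force: 50.1
```

{"name": "play_rows", "arguments": {
  "moves": [
    [[0,0,0,0,0,0.1,10],[0,0,0,0,0,0.25,10],[0,0,0,0,0,0.2,10],[0,0,0,0,0,0.08,10],[0,0,0,0,0,0.02,10]]
  ]
}}

```text
time: 10.27
tool_pos: [0.5557, -0.1637, 0.0831]
tcp_rot: [-2.106, -2.325, 0.003]
wrist_force: [-0.4, -0.8, -1.3]
width: 0.189
grip_force: 50.1
```

{"name": "play_rows", "arguments": {
  "moves": [
    [[0,0,0,0,0,0,10],[0,0,0,0,0,0,10],[0,0,0,0,0,0,10],[0,0,0,0,0,0,10],[0,0,0,0,0,0,10]]
  ]
}}

```text
time: 10.68
tool_pos: [0.5579, -0.1647, 0.0853]
tcp_rot: [2.109, 2.328, 0.0]
wrist_force: [-0.5, 0.2, -0.9]
width: 0.189
grip_force: 50.2
```

```bash
python3 -c "
from cyc import *
s=st(); d=s['tool_pos'][:2]-O; print('local',d@EX,d@EY)
c=cam('scene'); save({'image':cv2.resize(c['image'][120:270,210:370],(800,600),interpolation=cv2.INTER_CUBIC)},'s5.png')
"
```

```text
t 10.68 pos [ 0.5579 -0.1647  0.0853] rot [2.109 2.328 0.   ] F [-0.5  0.2 -0.9] w 0.189 g 50.2
local 0.03752179075959272 -0.14977502777836815
```

View pics/s5.png

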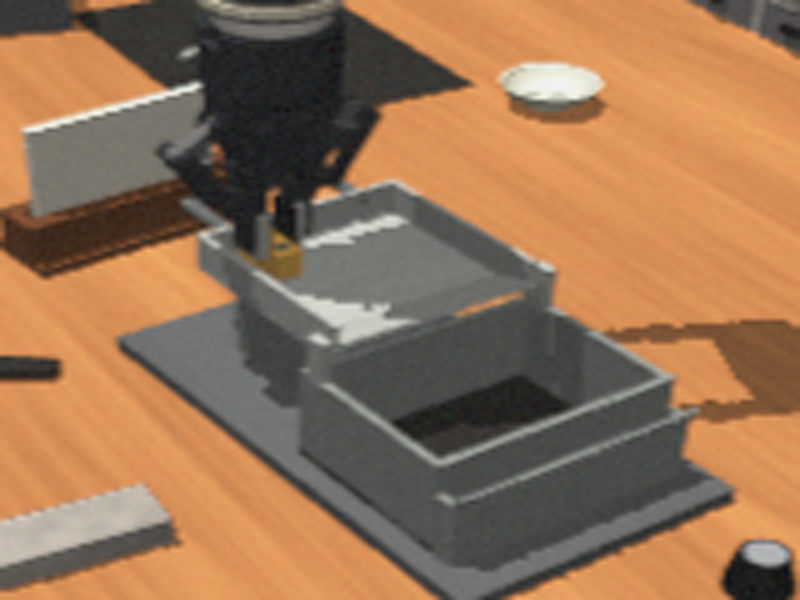

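```bash
sed -i '/^def cycle/,$d' cyc.py; cat >> cyc.py <<'E'
def prof(T):
    "smooth row values for total T (max .4)"
    T=np.asarray(T,float); m=np.abs(T).max(); n=max(4,int(np.ceil(m/.4))+2); w=np.ones(n); w[0]=w[-2]=.6; w[-1]=.25; return np.round(w[:,None]*T/w.sum(),3)
def cycle(p,bx,by,lx,ly,psi,zt=.15):
    "p = commanded TCP over the pan, yaw TH; prints rows"
    b=np.array([bx,by]); ps=np.radians(psi); R1=toolrot(ps); R2=toolrot(TH); t=O+EX*lx+EY*ly
    f=lambda n,v: print(n,'tot',np.round(v,3),'\n',prof(v).tolist())
    f('over',(R2.T@np.array([*(b-p[:2]),0])/.1)[:2]); print('turn',round(-(ps-TH)/.5,3))
    f('to pan',(R2.T@np.array([*(t-b),0])/.1)[:2]); print('target',t)
E
python3 -c "
from cyc import *
print(prof([1.625,]).ravel(),prof([.65]).ravel())
cycle(np.array([.5576,-.1651]),.5857,.2951,.0,-.150,-7.5)
"
```

```text
[0.179 0.298 0.298 0.298 0.298 0.179 0.075] [0.159 0.265 0.159 0.066]
over tot [4.553 0.729] 
 [[0.219, 0.035], [0.366, 0.059], [0.366, 0.059], [0.366, 0.059], [0.366, 0.059], [0.366, 0.059], [0.366, 0.059], [0.366, 0.059], [0.366, 0.059], [0.366, 0.059], [0.366, 0.059], [0.366, 0.059], [0.219, 0.035], [0.091, 0.015]]
turn 0.457
to pan tot [-4.551 -1.101] 
 [[-0.219, -0.053], [-0.366, -0.088], [-0.366, -0.088], [-0.366, -0.088], [-0.366, -0.088], [-0.366, -0.088], [-0.366, -0.088], [-0.366, -0.088], [-0.366, -0.088], [-0.366, -0.088], [-0.366, -0.088], [-0.366, -0.088], [-0.219, -0.053], [-0.091, -0.022]]
target [ 0.52053743 -0.16858411]
```

{"name": "play_rows", "arguments": {
  "moves": [
    [[0,0,0,0,0,0,28],[0,0,0,0,0,0,28],[0,0,0,0,0,0,28],[0,0,0,0,0,-0.15,28],[0,0,0,0,0,-0.25,28]]
  ]
}}

```text
time: 11.15
tool_pos: [0.5548, -0.1639, 0.122]
tcp_rot: [-2.105, -2.323, 0.004]
wrist_force: [-0.0, 0.3, -0.8]
width: 0.331
grip_force: 0.0
```

{"name": "play_rows", "arguments": {
  "moves": [
    [[0,0,0,0,0,-0.2,36],[0,0,0,0,0,-0.05,36],[0,0,0,0,0,0,36],[0,0,0,0,0,0,36],[0,0,0,0,0,0,36]]
  ]
}}

```text
time: 11.57
tool_pos: [0.5565, -0.1644, 0.1483]
tcp_rot: [-2.108, -2.326, 0.002]
wrist_force: [-1.4, 0.7, -0.1]
width: 0.423
grip_force: 0.0
```

```bash
python3 -c "
from cyc import *
s=st(); det(); cycle(s['tool_pos'],.5857,.2951,.0,-.150,-7.5)
"
```

```text
t 11.57 pos [ 0.5565 -0.1644  0.1483] rot [-2.108e+00 -2.326e+00  2.000e-03] F [-1.4  0.7 -0.1] w 0.423 g 0.0
scene [455.5 306.8] [40. 20.] -20.4 0.025
scene [465.9 370.6] [40. 20.] -8.9 0.0249
scene [530.  368.6] [41. 19.] -5.1 0.0249
scene [532.1 304.6] [41. 20.] -9.8 0.0249
scene [585.6 295.2] [40. 20.] -8.2 0.0254
side [455.3 306.8] [40. 19.] -19.7 0.025
side [465.5 370.3] [41. 19.] -6.8 0.0252
side [529.3 368.4] [41. 19.] -5.4 0.025
side [531.6 304.7] [40. 18.] -9.4 0.0251
side [585.3 295.2] [40. 20.] -5.3 0.0249
over tot [4.545 0.739] 
 [[0.219, 0.036], [0.365, 0.059], [0.365, 0.059], [0.365, 0.059], [0.365, 0.059], [0.365, 0.059], [0.365, 0.059], [0.365, 0.059], [0.365, 0.059], [0.365, 0.059], [0.365, 0.059], [0.365, 0.059], [0.219, 0.036], [0.091, 0.015]]
turn 0.457
to pan tot [-4.551 -1.101] 
 [[-0.219, -0.053], [-0.366, -0.088], [-0.366, -0.088], [-0.366, -0.088], [-0.366, -0.088], [-0.366, -0.088], [-0.366, -0.088], [-0.366, -0.088], [-0.366, -0.088], [-0.366, -0.088], [-0.366, -0.088], [-0.366, -0.088], [-0.219, -0.053], [-0.091, -0.022]]
target [ 0.52053743 -0.16858411]
```

{"name": "play_rows", "arguments": {
  "moves": [
    [[0,0,0,0.35,0.056,0,36],[0,0,0,0.35,0.056,0,36],[0,0,0,0.35,0.056,0,36],[0,0,0,0.35,0.056,0,36],[0,0,0,0.35,0.056,0,36]]
  ]
}}

```text
time: 12.08
tool_pos: [0.5673, 0.0135, 0.1487]
tcp_rot: [-2.109, -2.326, 0.002]
wrist_force: [1.3, 0.8, 0.3]
width: 0.42
grip_force: 0.0
```

{"name": "play_rows", "arguments": {
  "moves": [
    [[0,0,0,0.35,0.056,0,36],[0,0,0,0.35,0.056,0,36],[0,0,0,0.35,0.056,0,36],[0,0,0,0.35,0.056,0,36],[0,0,0,0.35,0.056,0,36]]
  ]
}}

```text
time: 12.5
tool_pos: [0.578, 0.1905, 0.1487]
tcp_rot: [-2.109, -2.327, 0.003]
wrist_force: [0.4, -0.8, -0.0]
width: 0.419
grip_force: 0.0
```

{"name": "play_rows", "arguments": {
  "moves": [
    [[0,0,0,0.35,0.056,0,36],[0,0,0,0.35,0.056,0,36],[0,0,0,0.35,0.056,0,36],[0,0,0.229,0,0,0,36],[0,0,0.229,0,0,0,36]]
  ]
}}

```text
time: 12.92
tool_pos: [0.5842, 0.2974, 0.1481]
tcp_rot: [-2.363, -2.069, 0.003]
wrist_force: [-0.5, -0.3, 0.3]
width: 0.422
grip_force: 0.0
```

{"name": "play_rows", "arguments": {
  "moves": [
    [[0,0,0,0,0,0.2,36],[0,0,0,0,0,0.35,36],[0,0,0,0,0,0.35,36],[0,0,0,0,0,0.35,36],[0,0,0,0,0,0.2,36]]
  ]
}}

```text
time: 13.33
tool_pos: [0.5815, 0.2934, -0.0009]
tcp_rot: [-2.36, -2.07, 0.012]
wrist_force: [-0.6, -0.5, 0.3]
width: 0.424
grip_force: 0.0
```

{"name": "play_rows", "arguments": {
  "moves": [
    [[0,0,0,0,0,0.12,36],[0,0,0,0,0,0.055,36],[0,0,0,0,0,0,36],[0,0,0,0,0,0,36],[0,0,0,0,0,0,36]]
  ]
}}

```text
time: 13.75
tool_pos: [0.5871, 0.2959, -0.0104]
tcp_rot: [2.361, 2.071, 0.006]
wrist_force: [-0.8, -0.0, 0.3]
width: 0.421
grip_force: 0.0
```

{"name": "play_rows", "arguments": {
  "moves": [
    [[0,0,0,0,0,0,36],[0,0,0,0,0,0,10],[0,0,0,0,0,0,10],[0,0,0,0,0,0,10],[0,0,0,0,0,0,10]]
  ]
}}

```text
time: 14.17
tool_pos: [0.5864, 0.2957, -0.0108]
tcp_rot: [2.361, 2.071, 0.004]
wrist_force: [-1.2, 0.3, 5.4]
width: 0.188
grip_force: 49.5
```

{"name": "play_rows", "arguments": {
  "moves": [
    [[0,0,0,0,0,-0.1,10],[0,0,0,0,0,-0.3,10],[0,0,0,0,0,-0.4,10],[0,0,0,0,0,-0.4,10],[0,0,0,0,0,-0.3,10]]
  ]
}}

```text
time: 14.58
tool_pos: [0.586, 0.2954, 0.1411]
tcp_rot: [2.361, 2.071, 0.004]
wrist_force: [0.8, 0.0, -0.8]
width: 0.189
grip_force: 49.0
```

{"name": "play_rows", "arguments": {
  "moves": [
    [[0,0,0,0,0,-0.125,10],[0,0,-0.229,0,0,0,10],[0,0,-0.229,0,0,0,10],[0,0,0,-0.35,-0.085,0,10],[0,0,0,-0.35,-0.085,0,10]]
  ]
}}

```text
time: 15.0
tool_pos: [0.5742, 0.2242, 0.1486]
tcp_rot: [-2.105, -2.331, 0.002]
wrist_force: [0.1, -1.9, -0.9]
width: 0.189
grip_force: 49.0
```

{"name": "play_rows", "arguments": {
  "moves": [
    [[0,0,0,-0.35,-0.085,0,10],[0,0,0,-0.35,-0.085,0,10],[0,0,0,-0.35,-0.085,0,10],[0,0,0,-0.35,-0.085,0,10],[0,0,0,-0.35,-0.085,0,10]]
  ]
}}

```text
time: 15.42
tool_pos: [0.5485, 0.0439, 0.1486]
tcp_rot: [-2.108, -2.327, 0.003]
wrist_force: [1.0, -0.2, -1.4]
width: 0.186
grip_force: 49.0
```

{"name": "play_rows", "arguments": {
  "moves": [
    [[0,0,0,-0.35,-0.085,0,10],[0,0,0,-0.35,-0.085,0,10],[0,0,0,-0.35,-0.085,0,10],[0,0,0,-0.35,-0.085,0,10],[0,0,0,-0.35,-0.085,0,10]]
  ]
}}

```text
time: 15.83
tool_pos: [0.5235, -0.1342, 0.1487]
tcp_rot: [-2.108, -2.327, 0.001]
wrist_force: [0.5, -0.1, -0.6]
width: 0.189
grip_force: 49.0
```

{"name": "play_rows", "arguments": {
  "moves": [
    [[0,0,0,-0.35,-0.085,0,10],[0,0,0,0,0,0.1,10],[0,0,0,0,0,0.25,10],[0,0,0,0,0,0.2,10],[0,0,0,0,0,0.08,10]]
  ]
}}

```text
time: 16.25
tool_pos: [0.5168, -0.1677, 0.0836]
tcp_rot: [-2.106, -2.322, 0.004]
wrist_force: [-17.2, 4.9, 56.9]
width: 0.187
grip_force: 55.7
```

{"name": "play_rows", "arguments": {
  "moves": [
    [[0,0,0,0,0,0.02,10],[0,0,0,0,0,0,10],[0,0,0,0,0,0,10],[0,0,0,0,0,0,10],[0,0,0,0,0,0,10]]
  ]
}}

```text
time: 16.67
tool_pos: [0.5201, -0.1681, 0.0848]
tcp_rot: [-2.109, -2.328, -0.0]
wrist_force: [0.3, 0.8, -0.9]
width: 0.186
grip_force: 49.1
```

{"name": "play_rows", "arguments": {
  "moves": [
    [[0,0,0,0,0,0,25],[0,0,0,0,0,0,25],[0,0,0,0,0,0,25],[0,0,0,0,0,-0.15,25],[0,0,0,0,0,-0.25,25]]
  ]
}}

```text
time: 17.08
tool_pos: [0.5174, -0.1675, 0.1222]
tcp_rot: [-2.105, -2.323, 0.004]
wrist_force: [-0.1, 0.1, 0.1]
width: 0.291
grip_force: 0.0
```

{"name": "play_rows", "arguments": {
  "moves": [
    [[0,0,0,0,0,-0.2,36],[0,0,0,0,0,-0.05,36],[0,0,0,0,0,0,36],[0,0,0,0,0,0,36],[0,0,0,0,0,0,36]]
  ]
}}

```text
time: 17.5
tool_pos: [0.519, -0.1682, 0.1484]
tcp_rot: [-2.108, -2.326, 0.001]
wrist_force: [-0.7, 0.2, -1.2]
width: 0.418
grip_force: 0.0
```

```bash
cat >> cyc.py <<'E'
def pan():
    "brass in pan, local mm"
    for n in ('scene','side'):
        c=cam(n);P=cloud(c);hsv=cv2.cvtColor(c['image'],cv2.COLOR_RGB2HSV);L=np.stack([(P[...,:2]-O)@EX,(P[...,:2]-O)@EY],-1)
        m=((abs(L[...,0])<.075)&(L[...,1]<-.03)&(L[...,1]>-.19)&(P[...,2]>.09)&(P[...,2]<.145)&(hsv[...,1]>110)&(hsv[...,0]>14)&(hsv[...,0]<34)).astype(np.uint8)
        k,lab,s,ce=cv2.connectedComponentsWithStats(m)
        for q in range(1,k):
            if s[q,4]>15: print(n,'pan',s[q,4],(np.median(L[lab==q],0)*1000).round(0),np.median(P[lab==q][:,2]).round(3))
E
python3 -c "
from cyc import *
s=st(); det(); pan(); cycle(s['tool_pos'],.5318,.3046,-.037,-.150,-8.5)
"
```

```text
t 17.5 pos [ 0.519  -0.1682  0.1484] rot [-2.108e+00 -2.326e+00  1.000e-03] F [-0.7  0.2 -1.2] w 0.418 g 0.0
scene [455.7 307.1] [41. 19.] -21.2 0.0247
scene [466.  370.5] [41. 19.] -7.7 0.0249
scene [532.8 304.1] [41. 20.] -11.0 0.0249
scene [530.  369.2] [40. 19.] -7.1 0.0248
side [455.7 306.7] [40. 19.] -20.2 0.0249
side [465.7 370.3] [40. 19.] -5.6 0.0252
side [529.6 368.7] [40. 19.] -5.3 0.0251
side [531.6 304.3] [41. 19.] -7.8 0.025
scene pan 106 [   6. -147.] 0.117
scene pan 107 [  43. -146.] 0.117
side pan 111 [  36. -143.] 0.119
side pan 115 [  -2. -141.] 0.118
over tot [4.693 0.589] 
 [[0.226, 0.028], [0.377, 0.047], [0.377, 0.047], [0.377, 0.047], [0.377, 0.047], [0.377, 0.047], [0.377, 0.047], [0.377, 0.047], [0.377, 0.047], [0.377, 0.047], [0.377, 0.047], [0.377, 0.047], [0.226, 0.028], [0.094, 0.012]]
turn 0.492
to pan tot [-4.698 -0.944] 
 [[-0.226, -0.045], [-0.377, -0.076], [-0.377, -0.076], [-0.377, -0.076], [-0.377, -0.076], [-0.377, -0.076], [-0.377, -0.076], [-0.377, -0.076], [-0.377, -0.076], [-0.377, -0.076], [-0.377, -0.076], [-0.377, -0.076], [-0.226, -0.045], [-0.094, -0.019]]
target [ 0.48371402 -0.17219468]
```

{"name": "play_rows", "arguments": {
  "moves": [
    [[0,0,0,0.361,0.045,0,36],[0,0,0,0.361,0.045,0,36],[0,0,0,0.361,0.045,0,36],[0,0,0,0.361,0.045,0,36],[0,0,0,0.361,0.045,0,36]]
  ]
}}

```text
time: 18.12
tool_pos: [0.5242, 0.0147, 0.1494]
tcp_rot: [-2.11, -2.327, 0.001]
wrist_force: [0.4, -0.4, -0.8]
width: 0.425
grip_force: 0.0
```

{"name": "play_rows", "arguments": {
  "moves": [
    [[0,0,0,0.361,0.045,0,36],[0,0,0,0.361,0.045,0,36],[0,0,0,0.361,0.045,0,36],[0,0,0,0.361,0.045,0,36],[0,0,0,0.361,0.045,0,36]]
  ]
}}

```text
time: 18.53
tool_pos: [0.5288, 0.1968, 0.1494]
tcp_rot: [-2.109, -2.328, 0.001]
wrist_force: [0.8, 0.1, -0.1]
width: 0.422
grip_force: 0.0
```

{"name": "play_rows", "arguments": {
  "moves": [
    [[0,0,0,0.361,0.045,0,36],[0,0,0,0.361,0.045,0,36],[0,0,0,0.361,0.045,0,36],[0,0,0.246,0,0,0,36],[0,0,0.246,0,0,0,36]]
  ]
}}

```text
time: 18.95
tool_pos: [0.5315, 0.3066, 0.149]
tcp_rot: [-2.381, -2.049, 0.002]
wrist_force: [-0.0, -0.3, -0.1]
width: 0.422
grip_force: 0.0
```

{"name": "play_rows", "arguments": {
  "moves": [
    [[0,0,0,0,0,0.2,36],[0,0,0,0,0,0.35,36],[0,0,0,0,0,0.35,36],[0,0,0,0,0,0.35,36],[0,0,0,0,0,0.2,36]]
  ]
}}

```text
time: 19.37
tool_pos: [0.529, 0.3027, 0.0001]
tcp_rot: [-2.378, -2.051, 0.01]
wrist_force: [-0.4, -0.7, 0.3]
width: 0.419
grip_force: 0.0
```

{"name": "play_rows", "arguments": {
  "moves": [
    [[0,0,0,0,0,0.12,36],[0,0,0,0,0,0.055,36],[0,0,0,0,0,0,36],[0,0,0,0,0,0,36],[0,0,0,0,0,0,36]]
  ]
}}

```text
time: 19.78
tool_pos: [0.5339, 0.3051, -0.0105]
tcp_rot: [2.378, 2.051, 0.006]
wrist_force: [-0.1, -0.9, 0.7]
width: 0.417
grip_force: 0.0
```

{"name": "play_rows", "arguments": {
  "moves": [
    [[0,0,0,0,0,0,36],[0,0,0,0,0,0,10],[0,0,0,0,0,0,10],[0,0,0,0,0,0,10],[0,0,0,0,0,0,10]]
  ]
}}

```text
time: 20.2
tool_pos: [0.5332, 0.3048, -0.0109]
tcp_rot: [2.379, 2.051, 0.004]
wrist_force: [-2.3, 0.3, 5.9]
width: 0.188
grip_force: 49.5
```

{"name": "play_rows", "arguments": {
  "moves": [
    [[0,0,0,0,0,-0.1,10],[0,0,0,0,0,-0.3,10],[0,0,0,0,0,-0.4,10],[0,0,0,0,0,-0.4,10],[0,0,0,0,0,-0.3,10]]
  ]
}}

```text
time: 20.62
tool_pos: [0.5328, 0.3045, 0.1411]
tcp_rot: [2.379, 2.051, 0.004]
wrist_force: [0.3, 0.3, -0.0]
width: 0.191
grip_force: 49.0
```

{"name": "play_rows", "arguments": {
  "moves": [
    [[0,0,0,0,0,-0.125,10],[0,0,-0.246,0,0,0,10],[0,0,-0.246,0,0,0,10],[0,0,0,-0.362,-0.073,0,10],[0,0,0,-0.362,-0.073,0,10]]
  ]
}}

```text
time: 21.03
tool_pos: [0.5239, 0.231, 0.1489]
tcp_rot: [-2.105, -2.332, 0.002]
wrist_force: [1.3, -0.7, -1.8]
width: 0.186
grip_force: 49.0
```

{"name": "play_rows", "arguments": {
  "moves": [
    [[0,0,0,-0.362,-0.073,0,10],[0,0,0,-0.362,-0.073,0,10],[0,0,0,-0.362,-0.073,0,10],[0,0,0,-0.362,-0.073,0,10],[0,0,0,-0.362,-0.073,0,10]]
  ]
}}

```text
time: 21.45
tool_pos: [0.5047, 0.0454, 0.1488]
tcp_rot: [-2.108, -2.328, 0.002]
wrist_force: [0.8, -0.4, -1.2]
width: 0.186
grip_force: 49.0
```

{"name": "play_rows", "arguments": {
  "moves": [
    [[0,0,0,-0.362,-0.073,0,10],[0,0,0,-0.362,-0.073,0,10],[0,0,0,-0.362,-0.073,0,10],[0,0,0,-0.362,-0.073,0,10],[0,0,0,-0.362,-0.073,0,10]]
  ]
}}

```text
time: 21.87
tool_pos: [0.4862, -0.1381, 0.149]
tcp_rot: [-2.108, -2.327, 0.001]
wrist_force: [0.1, 0.5, -2.1]
width: 0.189
grip_force: 49.0
```

{"name": "play_rows", "arguments": {
  "moves": [
    [[0,0,0,-0.362,-0.073,0,10],[0,0,0,0,0,0,10],[0,0,0,0,0,0.08,10],[0,0,0,0,0,0.13,10],[0,0,0,0,0,0.13,10]]
  ]
}}

```text
time: 22.28
tool_pos: [0.4836, -0.1724, 0.1147]
tcp_rot: [-2.109, -2.327, -0.0]
wrist_force: [0.1, 0.3, -1.1]
width: 0.188
grip_force: 49.0
```

{"name": "play_rows", "arguments": {
  "moves": [
    [[0,0,0,0,0,0.12,10],[0,0,0,0,0,0.09,10],[0,0,0,0,0,0.05,10],[0,0,0,0,0,0,10],[0,0,0,0,0,0,10]]
  ]
}}

```text
time: 22.7
tool_pos: [0.4839, -0.1729, 0.0897]
tcp_rot: [-2.108, -2.328, 0.0]
wrist_force: [0.1, -0.1, -1.3]
width: 0.187
grip_force: 49.0
```

{"name": "play_rows", "arguments": {
  "moves": [
    [[0,0,0,0,0,0,25],[0,0,0,0,0,0,25],[0,0,0,0,0,0,25],[0,0,0,0,0,-0.15,25],[0,0,0,0,0,-0.2,25]]
  ]
}}

```text
time: 23.12
tool_pos: [0.4825, -0.1729, 0.1239]
tcp_rot: [-2.107, -2.325, 0.002]
wrist_force: [0.5, -0.2, 0.1]
width: 0.294
grip_force: 0.0
```

{"name": "play_rows", "arguments": {
  "moves": [
    [[0,0,0,0,0,-0.2,36],[0,0,0,0,0,-0.05,36],[0,0,0,0,0,0,36],[0,0,0,0,0,0,36],[0,0,0,0,0,0,36]]
  ]
}}

```text
time: 23.53
tool_pos: [0.4832, -0.1731, 0.1488]
tcp_rot: [-2.108, -2.327, 0.001]
wrist_force: [-0.2, -0.9, 0.1]
width: 0.42
grip_force: 0.0
```

```bash
python3 -c "
from cyc import *
s=st(); det(); pan(); cycle(s['tool_pos'],.5296,.3688,.037,-.105,-5.8)
"
```

```text
t 23.53 pos [ 0.4832 -0.1731  0.1488] rot [-2.108e+00 -2.327e+00  1.000e-03] F [-0.2 -0.9  0.1] w 0.42 g 0.0
scene [455.5 307.1] [42. 20.] -22.4 0.0251
scene [467.  370.1] [41. 20.] -7.6 0.025
scene [529.4 368.8] [41. 19.] -6.1 0.0249
side [455.3 306.9] [40. 19.] -20.3 0.0251
side [465.4 370.6] [41. 19.] -7.1 0.0252
side [529.6 368.6] [40. 20.] -6.7 0.0252
scene pan 214 [ -10. -146.] 0.116
scene pan 107 [  44. -146.] 0.117
side pan 113 [  35. -142.] 0.119
side pan 110 [  -3. -142.] 0.119
side pan 113 [ -37. -143.] 0.119
over tot [5.348 0.991] 
 [[0.222, 0.041], [0.37, 0.069], [0.37, 0.069], [0.37, 0.069], [0.37, 0.069], [0.37, 0.069], [0.37, 0.069], [0.37, 0.069], [0.37, 0.069], [0.37, 0.069], [0.37, 0.069], [0.37, 0.069], [0.37, 0.069], [0.37, 0.069], [0.222, 0.041], [0.093, 0.017]]
turn 0.398
to pan tot [-4.889 -0.245] 
 [[-0.218, -0.011], [-0.364, -0.018], [-0.364, -0.018], [-0.364, -0.018], [-0.364, -0.018], [-0.364, -0.018], [-0.364, -0.018], [-0.364, -0.018], [-0.364, -0.018], [-0.364, -0.018], [-0.364, -0.018], [-0.364, -0.018], [-0.364, -0.018], [-0.218, -0.011], [-0.091, -0.005]]
target [ 0.55296962 -0.12018831]
```

{"name": "play_rows", "arguments": {
  "moves": [
    [[0,0,0,0.382,0.07,0,36],[0,0,0,0.382,0.07,0,36],[0,0,0,0.382,0.07,0,36],[0,0,0,0.382,0.07,0,36],[0,0,0,0.382,0.07,0,36]]
  ]
}}

```text
time: 24.15
tool_pos: [0.4996, 0.0217, 0.1495]
tcp_rot: [-2.11, -2.327, 0.001]
wrist_force: [0.6, 0.4, -0.5]
width: 0.421
grip_force: 0.0
```

{"name": "play_rows", "arguments": {
  "moves": [
    [[0,0,0,0.382,0.07,0,36],[0,0,0,0.382,0.07,0,36],[0,0,0,0.382,0.07,0,36],[0,0,0,0.382,0.07,0,36],[0,0,0,0.382,0.07,0,36]]
  ]
}}

```text
time: 24.57
tool_pos: [0.5156, 0.2155, 0.1494]
tcp_rot: [-2.109, -2.328, 0.001]
wrist_force: [0.3, 0.7, -0.3]
width: 0.425
grip_force: 0.0
```

{"name": "play_rows", "arguments": {
  "moves": [
    [[0,0,0,0.382,0.07,0,36],[0,0,0,0.382,0.07,0,36],[0,0,0,0.382,0.07,0,36],[0,0,0,0.382,0.07,0,36],[0,0,0.2,0,0,0,36]]
  ]
}}

```text
time: 24.98
tool_pos: [0.5287, 0.3752, 0.1491]
tcp_rot: [-2.218, -2.222, -0.004]
wrist_force: [0.5, -0.4, 0.4]
width: 0.418
grip_force: 0.0
```

{"name": "play_rows", "arguments": {
  "moves": [
    [[0,0,0.2,0,0,0,36],[0,0,0,0,0,0.3,36],[0,0,0,0,0,0.35,36],[0,0,0,0,0,0.35,36],[0,0,0,0,0,0.3,36]]
  ]
}}

```text
time: 25.4
tool_pos: [0.5278, 0.368, 0.0172]
tcp_rot: [-2.331, -2.106, 0.003]
wrist_force: [-0.4, -0.4, -0.1]
width: 0.419
grip_force: 0.0
```

{"name": "play_rows", "arguments": {
  "moves": [
    [[0,0,0,0,0,0.18,36],[0,0,0,0,0,0.1,36],[0,0,0,0,0,0.045,36],[0,0,0,0,0,0,36],[0,0,0,0,0,0,36]]
  ]
}}

```text
time: 25.82
tool_pos: [0.5299, 0.369, -0.0114]
tcp_rot: [2.331, 2.106, 0.003]
wrist_force: [0.9, 0.2, 1.6]
width: 0.42
grip_force: 0.0
```

{"name": "play_rows", "arguments": {
  "moves": [
    [[0,0,0,0,0,0,36],[0,0,0,0,0,0,10],[0,0,0,0,0,0,10],[0,0,0,0,0,0,10],[0,0,0,0,0,0,10]]
  ]
}}

```text
time: 26.23
tool_pos: [0.5302, 0.3693, -0.0105]
tcp_rot: [2.331, 2.106, 0.005]
wrist_force: [-0.1, -0.6, 5.5]
width: 0.188
grip_force: 49.5
```

{"name": "play_rows", "arguments": {
  "moves": [
    [[0,0,0,0,0,-0.1,10],[0,0,0,0,0,-0.3,10],[0,0,0,0,0,-0.4,10],[0,0,0,0,0,-0.4,10],[0,0,0,0,0,-0.3,10]]
  ]
}}

```text
time: 26.65
tool_pos: [0.5296, 0.3688, 0.1413]
tcp_rot: [2.331, 2.106, 0.004]
wrist_force: [1.1, 0.3, -0.5]
width: 0.182
grip_force: 49.0
```

{"name": "play_rows", "arguments": {
  "moves": [
    [[0,0,0,0,0,-0.125,10],[0,0,-0.2,0,0,0,10],[0,0,-0.2,0,0,0,10],[0,0,0,-0.376,-0.019,0,10],[0,0,0,-0.376,-0.019,0,10]]
  ]
}}

```text
time: 27.07
tool_pos: [0.5315, 0.2935, 0.1489]
tcp_rot: [-2.104, -2.332, 0.002]
wrist_force: [0.7, -0.5, -1.0]
width: 0.187
grip_force: 49.0
```

{"name": "play_rows", "arguments": {
  "moves": [
    [[0,0,0,-0.376,-0.019,0,10],[0,0,0,-0.376,-0.019,0,10],[0,0,0,-0.376,-0.019,0,10],[0,0,0,-0.376,-0.019,0,10],[0,0,0,-0.376,-0.019,0,10]]
  ]
}}

```text
time: 27.48
tool_pos: [0.5402, 0.1034, 0.1488]
tcp_rot: [-2.108, -2.328, 0.002]
wrist_force: [0.5, -0.4, -0.7]
width: 0.189
grip_force: 49.0
```

{"name": "play_rows", "arguments": {
  "moves": [
    [[0,0,0,-0.376,-0.019,0,10],[0,0,0,-0.376,-0.019,0,10],[0,0,0,-0.376,-0.019,0,10],[0,0,0,-0.376,-0.019,0,10],[0,0,0,-0.376,-0.019,0,10]]
  ]
}}

```text
time: 27.9
tool_pos: [0.5493, -0.0844, 0.1489]
tcp_rot: [-2.108, -2.327, 0.002]
wrist_force: [-0.3, -0.4, -0.8]
width: 0.19
grip_force: 49.0
```

{"name": "play_rows", "arguments": {
  "moves": [
    [[0,0,0,-0.376,-0.019,0,10],[0,0,0,0,0,0,10],[0,0,0,0,0,0.08,10],[0,0,0,0,0,0.13,10],[0,0,0,0,0,0.13,10]]
  ]
}}

```text
time: 28.32
tool_pos: [0.5518, -0.1192, 0.1143]
tcp_rot: [-2.108, -2.328, 0.0]
wrist_force: [0.2, 0.0, -1.5]
width: 0.189
grip_force: 49.0
```

{"name": "play_rows", "arguments": {
  "moves": [
    [[0,0,0,0,0,0.12,10],[0,0,0,0,0,0.09,10],[0,0,0,0,0,0.05,10],[0,0,0,0,0,0,10],[0,0,0,0,0,0,10]]
  ]
}}

```text
time: 28.73
tool_pos: [0.5522, -0.1198, 0.0895]
tcp_rot: [-2.108, -2.328, 0.001]
wrist_force: [0.1, -0.1, -0.8]
width: 0.188
grip_force: 49.0
```

{"name": "play_rows", "arguments": {
  "moves": [
    [[0,0,0,0,0,0,25],[0,0,0,0,0,0,25],[0,0,0,0,0,0,25],[0,0,0,0,0,-0.15,25],[0,0,0,0,0,-0.2,25]]
  ]
}}

```text
time: 29.15
tool_pos: [0.5509, -0.1201, 0.1238]
tcp_rot: [-2.107, -2.325, 0.003]
wrist_force: [-0.2, 0.7, -0.3]
width: 0.29
grip_force: 0.0
```

{"name": "play_rows", "arguments": {
  "moves": [
    [[0,0,0,0,0,-0.2,36],[0,0,0,0,0,-0.05,36],[0,0,0,0,0,0,36],[0,0,0,0,0,0,36],[0,0,0,0,0,0,36]]
  ]
}}

```text
time: 29.57
tool_pos: [0.5515, -0.1202, 0.1487]
tcp_rot: [-2.108, -2.327, 0.001]
wrist_force: [-0.0, -0.3, -0.1]
width: 0.424
grip_force: 0.0
```

```bash
python3 -c "
from cyc import *
s=st(); det(); pan(); cycle(s['tool_pos'],.4657,.3704,.0,-.105,-7)
"
```

```text
t 29.57 pos [ 0.5515 -0.1202  0.1487] rot [-2.108e+00 -2.327e+00  1.000e-03] F [-0.  -0.3 -0.1] w 0.424 g 0.0
scene [455.9 306.5] [41. 20.] -22.3 0.025
scene [466.5 369.7] [41. 22.] -10.0 0.0248
side [455.8 306.9] [40. 19.] -19.4 0.025
side [465.4 370.5] [40. 18.] -6.4 0.0252
scene pan 424 [   9. -138.] 0.117
side pan 205 [  34. -119.] 0.119
side pan 111 [  -2. -142.] 0.118
side pan 113 [ -37. -144.] 0.119
over tot [ 4.967 -0.375] 
 [[0.222, -0.017], [0.369, -0.028], [0.369, -0.028], [0.369, -0.028], [0.369, -0.028], [0.369, -0.028], [0.369, -0.028], [0.369, -0.028], [0.369, -0.028], [0.369, -0.028], [0.369, -0.028], [0.369, -0.028], [0.369, -0.028], [0.222, -0.017], [0.092, -0.007]]
turn 0.44
to pan tot [-4.968  0.02 ] 
 [[-0.222, 0.001], [-0.369, 0.001], [-0.369, 0.001], [-0.369, 0.001], [-0.369, 0.001], [-0.369, 0.001], [-0.369, 0.001], [-0.369, 0.001], [-0.369, 0.001], [-0.369, 0.001], [-0.369, 0.001], [-0.369, 0.001], [-0.369, 0.001], [-0.222, 0.001], [-0.092, 0.0]]
target [ 0.5161462  -0.12379888]
```

{"name": "play_rows", "arguments": {
  "moves": [
    [[0,0,0,0.355,-0.027,0,36],[0,0,0,0.355,-0.027,0,36],[0,0,0,0.355,-0.027,0,36],[0,0,0,0.355,-0.027,0,36],[0,0,0,0.355,-0.027,0,36]]
  ]
}}

```text
time: 30.18
tool_pos: [0.5207, 0.0562, 0.1494]
tcp_rot: [-2.11, -2.327, 0.001]
wrist_force: [0.8, -0.3, -0.4]
width: 0.423
grip_force: 0.0
```

{"name": "play_rows", "arguments": {
  "moves": [
    [[0,0,0,0.355,-0.027,0,36],[0,0,0,0.355,-0.027,0,36],[0,0,0,0.355,-0.027,0,36],[0,0,0,0.355,-0.027,0,36],[0,0,0,0.355,-0.027,0,36]]
  ]
}}

```text
time: 30.6
tool_pos: [0.4898, 0.2317, 0.1495]
tcp_rot: [-2.109, -2.328, 0.001]
wrist_force: [1.7, -0.2, -0.5]
width: 0.423
grip_force: 0.0
```

{"name": "play_rows", "arguments": {
  "moves": [
    [[0,0,0,0.355,-0.027,0,36],[0,0,0,0.355,-0.027,0,36],[0,0,0,0.355,-0.027,0,36],[0,0,0,0.355,-0.027,0,36],[0,0,0.22,0,0,0,36]]
  ]
}}

```text
time: 31.02
tool_pos: [0.4644, 0.3762, 0.1495]
tcp_rot: [-2.229, -2.21, -0.003]
wrist_force: [1.5, -0.2, 0.3]
width: 0.421
grip_force: 0.0
```

{"name": "play_rows", "arguments": {
  "moves": [
    [[0,0,0.22,0,0,0,36],[0,0,0,0,0,0.3,36],[0,0,0,0,0,0.35,36],[0,0,0,0,0,0.35,36],[0,0,0,0,0,0.3,36]]
  ]
}}

```text
time: 31.43
tool_pos: [0.465, 0.3699, 0.0175]
tcp_rot: [-2.352, -2.083, 0.003]
wrist_force: [-0.7, 0.0, -0.4]
width: 0.422
grip_force: 0.0
```

{"name": "play_rows", "arguments": {
  "moves": [
    [[0,0,0,0,0,0.18,36],[0,0,0,0,0,0.1,36],[0,0,0,0,0,0.045,36],[0,0,0,0,0,0,36],[0,0,0,0,0,0,36]]
  ]
}}

```text
time: 31.85
tool_pos: [0.4668, 0.3711, -0.0115]
tcp_rot: [2.352, 2.082, 0.003]
wrist_force: [-0.4, 0.2, -0.2]
width: 0.42
grip_force: 0.0
```

{"name": "play_rows", "arguments": {
  "moves": [
    [[0,0,0,0,0,0,36],[0,0,0,0,0,0,10],[0,0,0,0,0,0,10],[0,0,0,0,0,0,10],[0,0,0,0,0,0,10]]
  ]
}}

```text
time: 32.27
tool_pos: [0.4671, 0.3714, -0.0106]
tcp_rot: [2.352, 2.082, 0.005]
wrist_force: [-0.6, 0.7, 6.5]
width: 0.192
grip_force: 49.5
```

{"name": "play_rows", "arguments": {
  "moves": [
    [[0,0,0,0,0,-0.1,10],[0,0,0,0,0,-0.3,10],[0,0,0,0,0,-0.4,10],[0,0,0,0,0,-0.4,10],[0,0,0,0,0,-0.3,10]]
  ]
}}

```text
time: 32.68
tool_pos: [0.4666, 0.3709, 0.1412]
tcp_rot: [2.352, 2.082, 0.004]
wrist_force: [0.4, 0.3, -0.7]
width: 0.188
grip_force: 49.0
```

{"name": "play_rows", "arguments": {
  "moves": [
    [[0,0,0,0,0,-0.125,10],[0,0,-0.22,0,0,0,10],[0,0,-0.22,0,0,0,10],[0,0,0,-0.355,0.001,0,10],[0,0,0,-0.355,0.001,0,10]]
  ]
}}

```text
time: 33.1
tool_pos: [0.4722, 0.2999, 0.1491]
tcp_rot: [-2.105, -2.332, 0.002]
wrist_force: [0.5, -1.1, -1.6]
width: 0.187
grip_force: 49.0
```

{"name": "play_rows", "arguments": {
  "moves": [
    [[0,0,0,-0.355,0.001,0,10],[0,0,0,-0.355,0.001,0,10],[0,0,0,-0.355,0.001,0,10],[0,0,0,-0.355,0.001,0,10],[0,0,0,-0.355,0.001,0,10]]
  ]
}}

```text
time: 33.52
tool_pos: [0.4899, 0.1214, 0.149]
tcp_rot: [-2.108, -2.328, 0.002]
wrist_force: [0.5, 0.3, -1.0]
width: 0.188
grip_force: 49.0
```

{"name": "play_rows", "arguments": {
  "moves": [
    [[0,0,0,-0.355,0.001,0,10],[0,0,0,-0.355,0.001,0,10],[0,0,0,-0.355,0.001,0,10],[0,0,0,-0.355,0.001,0,10],[0,0,0,-0.355,0.001,0,10]]
  ]
}}

```text
time: 33.93
tool_pos: [0.5078, -0.055, 0.149]
tcp_rot: [-2.108, -2.327, 0.001]
wrist_force: [0.3, 0.3, -1.3]
width: 0.191
grip_force: 49.0
```

{"name": "play_rows", "arguments": {
  "moves": [
    [[0,0,0,-0.355,0.001,0,10],[0,0,0,-0.355,0.001,0,10],[0,0,0,0,0,0.08,10],[0,0,0,0,0,0.13,10],[0,0,0,0,0,0.13,10]]
  ]
}}

```text
time: 34.35
tool_pos: [0.5156, -0.1247, 0.115]
tcp_rot: [-2.111, -2.325, 0.0]
wrist_force: [0.2, -0.2, -0.7]
width: 0.192
grip_force: 49.0
```

{"name": "play_rows", "arguments": {
  "moves": [
    [[0,0,0,0,0,0.12,10],[0,0,0,0,0,0.09,10],[0,0,0,0,0,0.05,10],[0,0,0,0,0,0,10],[0,0,0,0,0,0,10]]
  ]
}}

```text
time: 34.77
tool_pos: [0.5161, -0.1236, 0.0897]
tcp_rot: [-2.108, -2.328, 0.0]
wrist_force: [-0.8, -0.0, -1.4]
width: 0.189
grip_force: 49.0
```

{"name": "play_rows", "arguments": {
  "moves": [
    [[0,0,0,0,0,0,25],[0,0,0,0,0,0,25],[0,0,0,0,0,0,25],[0,0,0,0,0,-0.15,25],[0,0,0,0,0,-0.2,25]]
  ]
}}

```text
time: 35.18
tool_pos: [0.5146, -0.1235, 0.1239]
tcp_rot: [-2.107, -2.326, 0.003]
wrist_force: [-0.1, -0.1, -0.0]
width: 0.292
grip_force: 0.0
```

{"name": "play_rows", "arguments": {
  "moves": [
    [[0,0,0,0,0,-0.2,36],[0,0,0,0,0,-0.05,36],[0,0,0,0,0,0,36],[0,0,0,0,0,0,36],[0,0,0,0,0,0,36]]
  ]
}}

```text
time: 35.6
tool_pos: [0.5153, -0.1238, 0.1488]
tcp_rot: [-2.108, -2.327, 0.001]
wrist_force: [-0.4, -0.0, -0.3]
width: 0.423
grip_force: 0.0
```

```bash
python3 -c "
from cyc import *
s=st(); det(); pan(); cycle(s['tool_pos'],.4556,.3069,-.037,-.105,-20)
"
```

```text
t 35.6 pos [ 0.5153 -0.1238  0.1488] rot [-2.108e+00 -2.327e+00  1.000e-03] F [-0.4 -0.  -0.3] w 0.423 g 0.0
scene [455.1 306.8] [41. 20.] -21.5 0.0249
side [455.2 307. ] [40. 19.] -18.9 0.0251
scene pan 523 [   8. -132.] 0.117
side pan 200 [  34. -118.] 0.119
side pan 201 [  -2. -118.] 0.119
side pan 114 [ -37. -142.] 0.119
over tot [ 4.344 -0.174] 
 [[0.228, -0.009], [0.379, -0.015], [0.379, -0.015], [0.379, -0.015], [0.379, -0.015], [0.379, -0.015], [0.379, -0.015], [0.379, -0.015], [0.379, -0.015], [0.379, -0.015], [0.379, -0.015], [0.228, -0.009], [0.095, -0.004]]
turn 0.894
to pan tot [-4.346 -0.188] 
 [[-0.228, -0.01], [-0.38, -0.016], [-0.38, -0.016], [-0.38, -0.016], [-0.38, -0.016], [-0.38, -0.016], [-0.38, -0.016], [-0.38, -0.016], [-0.38, -0.016], [-0.38, -0.016], [-0.38, -0.016], [-0.228, -0.01], [-0.095, -0.004]]
target [ 0.47932279 -0.12740944]
```

{"name": "play_rows", "arguments": {
  "moves": [
    [[0,0,0,0.362,-0.015,0,36],[0,0,0,0.362,-0.015,0,36],[0,0,0,0.362,-0.015,0,36],[0,0,0,0.362,-0.015,0,36],[0,0,0,0.362,-0.015,0,36]]
  ]
}}

```text
time: 36.22
tool_pos: [0.4901, 0.0567, 0.1494]
tcp_rot: [-2.11, -2.327, 0.001]
wrist_force: [1.1, 0.5, 0.4]
width: 0.423
grip_force: 0.0
```

{"name": "play_rows", "arguments": {
  "moves": [
    [[0,0,0,0.362,-0.015,0,36],[0,0,0,0.362,-0.015,0,36],[0,0,0,0.362,-0.015,0,36],[0,0,0,0.362,-0.015,0,36],[0,0,0,0.362,-0.015,0,36]]
  ]
}}

```text
time: 36.63
tool_pos: [0.4648, 0.2364, 0.1495]
tcp_rot: [-2.109, -2.328, 0.001]
wrist_force: [1.4, 0.2, -0.4]
width: 0.424
grip_force: 0.0
```

{"name": "play_rows", "arguments": {
  "moves": [
    [[0,0,0,0.362,-0.015,0,36],[0,0,0,0.362,-0.015,0,36],[0,0,0.224,0,0,0,36],[0,0,0.224,0,0,0,36],[0,0,0.224,0,0,0,36]]
  ]
}}

```text
time: 37.05
tool_pos: [0.4548, 0.3074, 0.1491]
tcp_rot: [-2.472, -1.938, 0.002]
wrist_force: [-0.3, -0.2, -0.8]
width: 0.42
grip_force: 0.0
```

{"name": "play_rows", "arguments": {
  "moves": [
    [[0,0,0.224,0,0,0,36],[0,0,0,0,0,0.3,36],[0,0,0,0,0,0.35,36],[0,0,0,0,0,0.35,36],[0,0,0,0,0,0.3,36]]
  ]
}}

```text
time: 37.47
tool_pos: [0.4546, 0.306, 0.0176]
tcp_rot: [-2.574, -1.801, 0.002]
wrist_force: [0.2, -0.0, -0.5]
width: 0.421
grip_force: 0.0
```

{"name": "play_rows", "arguments": {
  "moves": [
    [[0,0,0,0,0,0.18,36],[0,0,0,0,0,0.1,36],[0,0,0,0,0,0.045,36],[0,0,0,0,0,0,36],[0,0,0,0,0,0,36]]
  ]
}}

```text
time: 37.88
tool_pos: [0.4565, 0.3071, -0.0116]
tcp_rot: [2.574, 1.801, 0.003]
wrist_force: [-0.3, -0.2, -0.3]
width: 0.42
grip_force: 0.0
```

{"name": "play_rows", "arguments": {
  "moves": [
    [[0,0,0,0,0,0,36],[0,0,0,0,0,0,10],[0,0,0,0,0,0,10],[0,0,0,0,0,0,10],[0,0,0,0,0,0,10]]
  ]
}}

```text
time: 38.3
tool_pos: [0.4569, 0.3074, -0.0107]
tcp_rot: [2.574, 1.801, 0.005]
wrist_force: [-0.5, 0.0, 5.6]
width: 0.188
grip_force: 49.6
```

{"name": "play_rows", "arguments": {
  "moves": [
    [[0,0,0,0,0,-0.1,10],[0,0,0,0,0,-0.3,10],[0,0,0,0,0,-0.4,10],[0,0,0,0,0,-0.4,10],[0,0,0,0,0,-0.3,10]]
  ]
}}

```text
time: 38.72
tool_pos: [0.4562, 0.3068, 0.1412]
tcp_rot: [2.574, 1.801, 0.004]
wrist_force: [0.8, 1.4, -0.5]
width: 0.192
grip_force: 49.0
```

{"name": "play_rows", "arguments": {
  "moves": [
    [[0,0,0,0,0,-0.125,10],[0,0,-0.224,0,0,0,10],[0,0,-0.224,0,0,0,10],[0,0,-0.224,0,0,0,10],[0,0,-0.224,0,0,0,10]]
  ]
}}

```text
time: 39.13
tool_pos: [0.4547, 0.306, 0.1491]
tcp_rot: [-2.103, -2.334, 0.003]
wrist_force: [-0.0, 0.0, -1.1]
width: 0.184
grip_force: 49.0
```

{"name": "play_rows", "arguments": {
  "moves": [
    [[0,0,0,-0.362,-0.016,0,10],[0,0,0,-0.362,-0.016,0,10],[0,0,0,-0.362,-0.016,0,10],[0,0,0,-0.362,-0.016,0,10],[0,0,0,-0.362,-0.016,0,10]]
  ]
}}

```text
time: 39.55
tool_pos: [0.4641, 0.124, 0.1489]
tcp_rot: [-2.108, -2.328, 0.003]
wrist_force: [0.4, -0.5, -1.3]
width: 0.191
grip_force: 49.0
```

{"name": "play_rows", "arguments": {
  "moves": [
    [[0,0,0,-0.362,-0.016,0,10],[0,0,0,-0.362,-0.016,0,10],[0,0,0,-0.362,-0.016,0,10],[0,0,0,-0.362,-0.016,0,10],[0,0,0,-0.362,-0.016,0,10]]
  ]
}}

```text
time: 39.97
tool_pos: [0.4739, -0.0569, 0.1491]
tcp_rot: [-2.108, -2.327, 0.001]
wrist_force: [0.1, 0.5, -1.3]
width: 0.186
grip_force: 49.0
```

{"name": "play_rows", "arguments": {
  "moves": [
    [[0,0,0,-0.362,-0.016,0,10],[0,0,0,-0.362,-0.016,0,10],[0,0,0,0,0,0.08,10],[0,0,0,0,0,0.13,10],[0,0,0,0,0,0.13,10]]
  ]
}}

```text
time: 40.38
tool_pos: [0.4786, -0.1283, 0.115]
tcp_rot: [-2.112, -2.325, 0.0]
wrist_force: [-0.2, 0.1, -1.0]
width: 0.188
grip_force: 49.0
```

{"name": "play_rows", "arguments": {
  "moves": [
    [[0,0,0,0,0,0.12,10],[0,0,0,0,0,0.09,10],[0,0,0,0,0,0.05,10],[0,0,0,0,0,0,10],[0,0,0,0,0,0,10]]
  ]
}}

```text
time: 40.8
tool_pos: [0.4791, -0.1273, 0.0897]
tcp_rot: [-2.108, -2.328, 0.0]
wrist_force: [-0.1, 0.9, -1.4]
width: 0.187
grip_force: 49.0
```

{"name": "play_rows", "arguments": {
  "moves": [
    [[0,0,0,0,0,0,25],[0,0,0,0,0,0,25],[0,0,0,0,0,0,25],[0,0,0,0,0,-0.15,25],[0,0,0,0,0,-0.2,25]]
  ]
}}

```text
time: 41.22
tool_pos: [0.4777, -0.1271, 0.124]
tcp_rot: [-2.107, -2.326, 0.002]
wrist_force: [1.1, 0.1, 0.8]
width: 0.289
grip_force: 0.0
```

{"name": "play_rows", "arguments": {
  "moves": [
    [[0,0,0,0,0,-0.3,36],[0,0,0,0,0,-0.3,36],[0,0,0,0,0,-0.2,36],[0,0,0,0,0,0,36],[0,0,0,0,0,0,36]]
  ]
}}

```text
time: 41.63
tool_pos: [0.4807, -0.1281, 0.2074]
tcp_rot: [2.106, 2.325, 0.003]
wrist_force: [0.5, 0.2, -0.8]
width: 0.423
grip_force: 0.0
```

```bash
python3 -c "
from cyc import *
s=st(); det(); pan()
w=cam('wrist'); np.savez('pics/w6.npz',**w); save(w,'w6.png')
for n in ('scene','side'):
    c=cam(n);P=cloud(c);hsv=cv2.cvtColor(c['image'],cv2.COLOR_RGB2HSV)
    m=(P[...,0]>.44)&(P[...,0]<.66)&(P[...,1]<-.33)&(P[...,1]>-.46)&(P[...,2]>.05)&(P[...,2]<.14)&(hsv[...,1]<80)
    top=P[m&(P[...,2]>.112)]; 
    r=cv2.minAreaRect((top[:,:2]*1000).astype(np.float32)); print(n,'guard top',r,np.percentile(top[:,2],[50,90]),len(top))
    f=P[m]; vx,vy,x0,y0=cv2.fitLine((f[:,:2]*1000).astype(np.float32),cv2.DIST_HUBER,0,.1,.01).ravel(); print(' face line ang',np.degrees(np.arctan2(vy,vx)),x0,y0)
"
```

```text
t 41.63 pos [ 0.4807 -0.1281  0.2074] rot [2.106 2.325 0.003] F [ 0.5  0.2 -0.8] w 0.423 g 0.0
scene pan 633 [   7. -123.] 0.117
side pan 200 [  34. -118.] 0.119
side pan 199 [  -2. -117.] 0.119
side pan 201 [ -38. -117.] 0.119
scene guard top ((548.7675170898438, -393.2903747558594), (137.9763946533203, 13.248897552490234), 8.632604598999023) [0.11601277 0.11826857] 100
 face line ang 8.041319 549.2417 -390.29858
side guard top ((545.886474609375, -392.380126953125), (134.07220458984375, 12.872861862182617), 7.9008307456970215) [0.11542308 0.11748586] 88
 face line ang 8.007465 542.9848 -391.36743
```

View pics/w6.png

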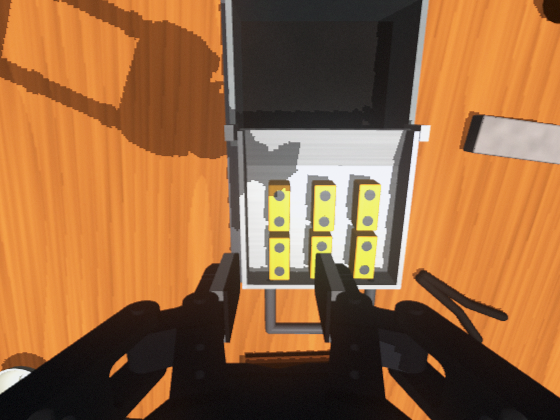

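{"name": "play_rows", "arguments": {
  "moves": [
    [[0,0,0.235,0,0,0,60],[0,0,0.235,0,0,0,60],[0,0,0.235,0,0,0,60],[0,0,0.235,0,0,0,60],[0,0,0.235,0,0,0,60]]
  ]
}}

```text
time: 42.4
tool_pos: [0.4788, -0.1276, 0.2042]
tcp_rot: [-2.697, -1.609, 0.001]
wrist_force: [1.3, 0.1, -0.4]
width: 0.7
grip_force: 0.0
```

{"name": "play_rows", "arguments": {
  "moves": [
    [[0,0,0.235,0,0,0,60],[0,0,0.235,0,0,0,60],[0,0,0.235,0,0,0,60],[0,0,0.235,0,0,0,60],[0,0,0.235,0,0,0,60]]
  ]
}}

```text
time: 42.82
tool_pos: [0.4788, -0.1275, 0.2042]
tcp_rot: [-3.048, -0.76, 0.002]
wrist_force: [-0.1, -0.7, -0.2]
width: 0.703
grip_force: 0.0
```

{"name": "play_rows", "arguments": {
  "moves": [
    [[0,0,0.235,0,0,0,60],[0,0,0.235,0,0,0,60],[0,0,0.235,0,0,0,60],[0,0,0,0.04,0.389,0,60],[0,0,0,0.04,0.389,0,60]]
  ]
}}

```text
time: 43.23
tool_pos: [0.498, -0.2028, 0.2044]
tcp_rot: [-3.133, -0.228, 0.001]
wrist_force: [-0.0, 1.1, 0.8]
width: 0.704
grip_force: 0.0
```

{"name": "play_rows", "arguments": {
  "moves": [
    [[0,0,0,0.04,0.389,0,60],[0,0,0,0.04,0.389,0,60],[0,0,0,0.04,0.389,0,60],[0,0,0,0.04,0.389,0,60],[0,0,0,0.04,0.389,0,60]]
  ]
}}

```text
time: 43.65
tool_pos: [0.5452, -0.395, 0.2039]
tcp_rot: [-3.133, -0.222, 0.002]
wrist_force: [0.3, 0.9, -0.4]
width: 0.702
grip_force: 0.0
```

{"name": "play_rows", "arguments": {
  "moves": [
    [[0,0,0,0,0,0,60],[0,0,0,0,0,0,60],[0,0,0,0,0,0,60],[0,0,0,0,0,0,60],[0,0,0,0,0,0,60]]
  ]
}}

```text
time: 44.07
tool_pos: [0.5453, -0.3918, 0.2051]
tcp_rot: [-3.133, -0.225, 0.0]
wrist_force: [-0.6, -0.1, 0.4]
width: 0.703
grip_force: 0.0
```

```bash
python3 -c "
from cyc import *
s=st(); print(np.round(s['q'],2))
w=cam('wrist'); np.savez('pics/w7.npz',**w); save(w,'w7.png'); P=cloud(w);hsv=cv2.cvtColor(w['image'],cv2.COLOR_RGB2HSV)
m=(P[...,0]>.44)&(P[...,0]<.66)&(P[...,1]<-.33)&(P[...,1]>-.46)&(P[...,2]>.110)&(P[...,2]<.127)&(hsv[...,1]<60)
t=P[m]; r=cv2.minAreaRect((t[:,:2]*1000).astype(np.float32)); print('guard top',r,np.median(t[:,2]),len(t),t.min(0),t.max(0))
plan([.547,-.394,.2],-82,s)
"
```

```text
t 44.07 pos [ 0.5453 -0.3918  0.2051] rot [-3.133 -0.225  0.   ] F [-0.6 -0.1  0.4] w 0.703 g 0.0
[-0.66  0.25  1.61  0.    1.28  0.77]
guard top ((546.3682861328125, -395.8684387207031), (139.33348083496094, 7.431815147399902), 8.258150100708008) 0.11814568180803446 1491 [ 0.47727617 -0.40820109  0.11574679] [ 0.61577222 -0.38240281  0.12057873]
shift [0.014 0.025 0.051]  |d|=0.06 yaw_y=-81.8 turn z 0.007
```

View pics/w7.png

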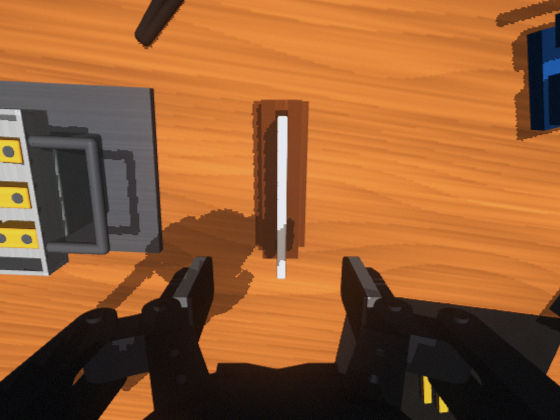

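{"name": "play_rows", "arguments": {
  "moves": [
    [[0,0,0,0.005,0.04,0,60],[0,0,0,0,0,0.2,60],[0,0,0,0,0,0.3,60],[0,0,0,0,0,0.3,60],[0,0,0,0,0,0.25,60]]
  ],
  "newtons": 60
}}

```text
time: 44.53
tool_pos: [0.5463, -0.3965, 0.0989]
tcp_rot: [3.133, 0.224, 0.0]
wrist_force: [-0.5, 0.4, -1.2]
width: 0.701
grip_force: 0.0
```

{"name": "play_rows", "arguments": {
  "moves": [
    [[0,0,0,0,0,0.2,60],[0,0,0,0,0,0.1,60],[0,0,0,0,0,0.05,60],[0,0,0,0,0,0,60],[0,0,0,0,0,0,60]]
  ]
}}

```text
time: 44.95
tool_pos: [0.5473, -0.3977, 0.0663]
tcp_rot: [3.132, 0.223, 0.002]
wrist_force: [0.2, -0.0, 0.1]
width: 0.701
grip_force: 0.0
```

{"name": "play_rows", "arguments": {
  "moves": [
    [[0,0,0,0,0,0,20],[0,0,0,0,0,0,20],[0,0,0,0,0,0,20],[0,0,0,0,0,0,20],[0,0,0,0,0,0,20]]
  ]
}}

```text
time: 45.37
tool_pos: [0.5467, -0.3974, 0.0656]
tcp_rot: [3.133, 0.222, 0.001]
wrist_force: [-0.2, -0.5, -0.5]
width: 0.23
grip_force: 0.0
```

{"name": "play_rows", "arguments": {
  "moves": [
    [[0,0,0,0,0,0,2],[0,0,0,0,0,0,2],[0,0,0,0,0,0,2],[0,0,0,0,0,0,2],[0,0,0,0,0,0,2]]
  ]
}}

```text
time: 45.78
tool_pos: [0.5467, -0.3972, 0.0653]
tcp_rot: [3.133, 0.223, 0.001]
wrist_force: [0.4, 0.8, 3.2]
width: 0.08
grip_force: 61.0
```

```bash
python3 -c "
from cyc import *
st()"
```

```text
t 45.78 pos [ 0.5467 -0.3972  0.0653] rot [3.133e+00 2.230e-01 1.000e-03] F [0.4 0.8 3.2] w 0.08 g 61.0
```

{"name": "play_rows", "arguments": {
  "moves": [
    [[0,0,0,0,0,-0.1,2],[0,0,0,0,0,-0.2,2],[0,0,0,0,0,-0.3,2],[0,0,0,0,0,-0.35,2],[0,0,0,0,0,-0.3,2]]
  ]
}}

```text
time: 46.2
tool_pos: [0.5459, -0.3969, 0.1912]
tcp_rot: [-3.133, -0.223, 0.002]
wrist_force: [0.8, 0.0, -0.3]
width: 0.077
grip_force: 60.3
```

{"name": "play_rows", "arguments": {
  "moves": [
    [[0,0,0,0,0,-0.2,2],[0,0,0,0,0,-0.1,2],[0,0,0.089,0,0,0,2],[0,0,0,-0.003,-0.2,0,2],[0,0,0,-0.003,-0.3,0,2]]
  ]
}}

```text
time: 46.62
tool_pos: [0.5402, -0.3489, 0.2187]
tcp_rot: [3.138, 0.148, -0.002]
wrist_force: [-0.2, 0.7, -1.6]
width: 0.08
grip_force: 60.3
```

{"name": "play_rows", "arguments": {
  "moves": [
    [[0,0,0,-0.003,-0.35,0,2],[0,0,0,-0.003,-0.35,0,2],[0,0,0,-0.003,-0.35,0,2],[0,0,0,-0.003,-0.35,0,2],[0,0,0,-0.003,-0.35,0,2]]
  ]
}}

```text
time: 47.03
tool_pos: [0.521, -0.1717, 0.2185]
tcp_rot: [-3.137, -0.152, 0.004]
wrist_force: [1.0, -0.7, -1.2]
width: 0.076
grip_force: 60.3
```

{"name": "play_rows", "arguments": {
  "moves": [
    [[0,0,0,-0.003,-0.35,0,2],[0,0,0,-0.003,-0.35,0,2],[0,0,0,-0.003,-0.35,0,2],[0,0,0,-0.003,-0.35,0,2],[0,0,0,-0.003,-0.35,0,2]]
  ]
}}

```text
time: 47.45
tool_pos: [0.5025, 0.0021, 0.2187]
tcp_rot: [-3.138, -0.152, 0.003]
wrist_force: [0.2, -0.3, -2.0]
width: 0.077
grip_force: 60.3
```

{"name": "play_rows", "arguments": {
  "moves": [
    [[0,0,0,-0.003,-0.3,0,2],[0,0,0,-0.003,-0.15,0,2],[0,0,0,0,0,0,2],[0,0,0,0,0,0,2],[0,0,0,0,0,0,2]]
  ]
}}

```text
time: 47.87
tool_pos: [0.4986, 0.0448, 0.2192]
tcp_rot: [3.137, 0.153, -0.002]
wrist_force: [0.2, 0.4, -1.7]
width: 0.079
grip_force: 60.4
```

{"name": "play_rows", "arguments": {
  "moves": [
    [[0,0,0,0,0,0,2],[0,0,0,0,0,0,2],[0,0,0,0,0,0,2],[0,0,0,0,0,0,2],[0,0,0,0,0,0,2]]
  ]
}}

```text
time: 48.28
tool_pos: [0.4991, 0.0448, 0.22]
tcp_rot: [3.138, 0.151, -0.0]
wrist_force: [0.6, -0.5, -1.2]
width: 0.082
grip_force: 60.4
```

```bash
cat > gm.py <<'E'
from cyc import *
def guard(z0,z1):
    for n in ('scene','side','wrist'):
        c=cam(n);P=cloud(c);hsv=cv2.cvtColor(c['image'],cv2.COLOR_RGB2HSV)
        L=np.stack([(P[...,:2]-O)@EX,(P[...,:2]-O)@EY],-1)*1000
        m=(abs(L[...,0])<85)&(abs(L[...,1]-65.5)<22)&(P[...,2]>z0)&(P[...,2]<z1)&(hsv[...,1]<60)&(hsv[...,2]>110)&(c['depth']>0)
        if m.sum()<50: print(n,'few',m.sum()); continue
        l=L[m]; vx,vy,x0,y0=cv2.fitLine(l.astype(np.float32),cv2.DIST_HUBER,0,.1,.01).ravel()
        print(n,m.sum(),'x',np.percentile(l[:,0],[.5,99.5]).round(1),'y',np.percentile(l[:,1],[2,50,98]).round(1),'ang',np.degrees(np.arctan(vy/vx)).round(2),'y at x=0',(y0-x0*vy/vx).round(1),'z',np.percentile(P[m][:,2],[1,99]).round(4))
E
python3 -c "
from gm import *
s=st(); d=s['tool_pos'][:2]-O; print('tcp local',d@EX,d@EY); plan([.4995,.0459,.22],-84.4,s)
guard(.12,.30)
c=cam('scene'); save({'image':cv2.resize(c['image'][100:270,210:430],(800,618)[:2],interpolation=cv2.INTER_CUBIC)[:600]},'s8.png')"
```

```text
t 48.28 pos [0.4991 0.0448 0.22  ] rot [ 3.138  0.151 -0.   ] F [ 0.6 -0.5 -1.2] w 0.082 g 60.4
tcp local -0.0004815284602827149 0.06447226097881613
shift [ 0.005 -0.01  -0.   ]  |d|=0.01 yaw_y=-84.5 turn z -0.003
scene 1658 x [-65.6  70.4] y [63.7 69.1 71.1] ang -0.21 y at x=0 69.1 z [0.1663 0.2724]
side 71 x [11.1 67.9] y [61.2 66.5 73.5] ang -2.43 y at x=0 67.8 z [0.2695 0.279 ]
wrist 4713 x [-37.9  69.5] y [60.7 64.4 68.3] ang 0.02 y at x=0 64.3 z [0.2707 0.2879]
```

View pics/s8.png

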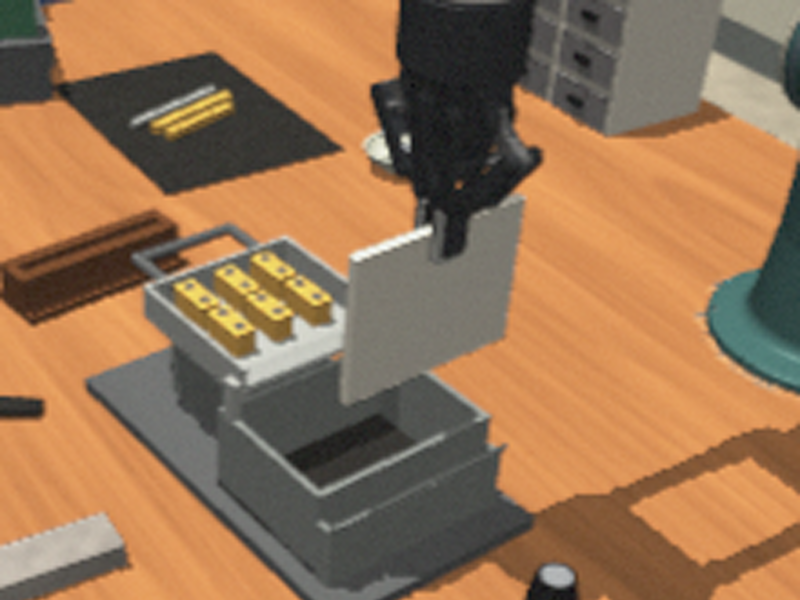

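{"name": "play_rows", "arguments": {
  "moves": [
    [[0,0,0,0.005,-0.013,0,2],[0,0,0,0,0,0.15,2],[0,0,0,0,0,0.2,2],[0,0,0,0,0,0.18,2],[0,0,0,0,0,0.1,2]]
  ]
}}

```text
time: 48.9
tool_pos: [0.4981, 0.0468, 0.1549]
tcp_rot: [-3.138, -0.153, 0.004]
wrist_force: [0.3, 0.3, -1.1]
width: 0.077
grip_force: 60.4
```

{"name": "play_rows", "arguments": {
  "moves": [
    [[0,0,0,0,0,0.05,2],[0,0,0,0,0,0.02,2],[0,0,0,0,0,0,2],[0,0,0,0,0,0,2],[0,0,0,0,0,0,2]]
  ]
}}

```text
time: 49.32
tool_pos: [0.5004, 0.0467, 0.1512]
tcp_rot: [-3.138, -0.153, -0.003]
wrist_force: [-0.4, 0.7, -0.6]
width: 0.078
grip_force: 60.4
```

```bash
python3 -c "
from gm import *
s=st(); d=s['tool_pos'][:2]-O; print('tcp local',d@EX,d@EY)
guard(.095,.125);guard(.155,.18); guard(.19,.25)
"
```

```text
t 49.32 pos [0.5004 0.0467 0.1512] rot [-3.138e+00 -1.530e-01 -3.000e-03] F [-0.4  0.7 -0.6] w 0.078 g 60.4
tcp local 0.0009741851709418473 0.06625465100409755
scene 368 x [-64.7  72. ] y [66.5 70.9 73. ] ang -0.18 y at x=0 70.9 z [0.0957 0.1249]
side few 0
wrist few 1
scene 347 x [-63.2  72. ] y [67.4 70.9 72.7] ang -0.23 y at x=0 70.9 z [0.1552 0.1795]
side few 0
wrist few 12
scene 183 x [-65.6  70.8] y [62.2 70.2 72.8] ang -0.48 y at x=0 70.3 z [0.1902 0.2038]
side 83 x [-66.2  69.4] y [62.6 66.9 71.7] ang 2.01 y at x=0 66.1 z [0.1997 0.2032]
wrist 4669 x [-37.4  69.8] y [62.3 65.9 69.8] ang 0.06 y at x=0 65.9 z [0.2013 0.2179]
```

{"name": "play_rows", "arguments": {
  "moves": [
    [[0,0,0,0,0,0.04,2],[0,0,0,0,0,0.04,2],[0,0,0,0,0,0.04,2],[0,0,0,0,0,0.04,2],[0,0,0,0,0,0.04,2]]
  ]
}}

```text
time: 50.18
tool_pos: [0.4991, 0.0466, 0.1292]
tcp_rot: [-3.138, -0.153, 0.001]
wrist_force: [0.1, -0.4, -1.6]
width: 0.078
grip_force: 60.4
```

{"name": "play_rows", "arguments": {
  "moves": [
    [[0,0,0,0,0,0.03,2],[0,0,0,0,0,0.03,2],[0,0,0,0,0,0.03,2],[0,0,0,0,0,0.03,2],[0,0,0,0,0,0,2]]
  ]
}}

```text
time: 50.6
tool_pos: [0.4989, 0.0466, 0.1172]
tcp_rot: [3.138, 0.153, -0.002]
wrist_force: [-0.2, 0.1, -2.1]
width: 0.079
grip_force: 60.4
```

{"name": "play_rows", "arguments": {
  "moves": [
    [[0,0,0,0,0,0.08,2],[0,0,0,0,0,0.08,2],[0,0,0,0,0,0.08,2],[0,0,0,0,0,0.08,2],[0,0,0,0,0,0.06,2]]
  ]
}}

```text
time: 51.02
tool_pos: [0.4986, 0.0466, 0.0784]
tcp_rot: [3.138, 0.153, -0.003]
wrist_force: [0.1, 0.2, -2.3]
width: 0.077
grip_force: 60.4
```

{"name": "play_rows", "arguments": {
  "moves": [
    [[0,0,0,0,0,0.03,2],[0,0,0,0,0,0.02,2],[0,0,0,0,0,0.02,2],[0,0,0,0,0,0.01,2],[0,0,0,0,0,0,2]]
  ]
}}

```text
time: 51.43
tool_pos: [0.4995, 0.0467, 0.072]
tcp_rot: [-3.138, -0.153, -0.0]
wrist_force: [-0.1, -0.3, -1.2]
width: 0.077
grip_force: 60.4
```

{"name": "play_rows", "arguments": {
  "moves": [
    [[0,0,0,0,0,0.01,2],[0,0,0,0,0,0.01,2],[0,0,0,0,0,0,2],[0,0,0,0,0,0,2],[0,0,0,0,0,0,2]]
  ]
}}

```text
time: 51.85
tool_pos: [0.4995, 0.0466, 0.0701]
tcp_rot: [3.138, 0.153, 0.0]
wrist_force: [-0.4, -0.2, -1.6]
width: 0.076
grip_force: 60.4
```

```bash
python3 -c "
from gm import *
st(); guard(.09,.16)"
```

```text
t 51.85 pos [0.4995 0.0466 0.0701] rot [3.138 0.153 0.   ] F [-0.4 -0.2 -1.6] w 0.076 g 60.4
scene 349 x [-64.5  71.1] y [63.9 70.5 72.6] ang -0.21 y at x=0 70.5 z [0.0903 0.1232]
side 51 x [26.7 69.1] y [63.9 67.6 71.3] ang -2.76 y at x=0 69.9 z [0.1199 0.1236]
wrist 4697 x [-37.3  69.8] y [62.3 66.  69.8] ang 0.12 y at x=0 65.9 z [0.1212 0.1381]
```

{"name": "play_rows", "arguments": {
  "moves": [
    [[0,0,0,0,0,0.01,2],[0,0,0,0,0,0.01,2],[0,0,0,0,0,0,2],[0,0,0,0,0,0,2],[0,0,0,0,0,0,2]]
  ]
}}

```text
time: 52.42
tool_pos: [0.4997, 0.0467, 0.0693]
tcp_rot: [3.138, 0.153, 0.001]
wrist_force: [-2.6, -0.3, 6.3]
width: 0.084
grip_force: 61.6
```

{"name": "play_rows", "arguments": {
  "moves": [
    [[0,0,0,0,0,0.01,2],[0,0,0,0,0,0,2],[0,0,0,0,0,0,2],[0,0,0,0,0,0,2],[0,0,0,0,0,0,2]]
  ]
}}

```text
time: 52.83
tool_pos: [0.4997, 0.0467, 0.0693]
tcp_rot: [3.138, 0.153, 0.001]
wrist_force: [-6.6, -0.2, 13.4]
width: 0.08
grip_force: 62.5
```

{"name": "play_rows", "arguments": {
  "moves": [
    [[0,0,0,0,0,-0.015,2],[0,0,0,0,0,0,30],[0,0,0,0,0,0,30],[0,0,0,0,0,0,30],[0,0,0,0,0,0,30]]
  ]
}}

```text
time: 53.25
tool_pos: [0.4994, 0.0467, 0.0682]
tcp_rot: [3.138, 0.153, -0.0]
wrist_force: [-0.3, 0.2, 0.0]
width: 0.345
grip_force: 0.0
```

{"name": "play_rows", "arguments": {
  "moves": [
    [[0,0,0,0,0,-0.1,30],[0,0,0,0,0,-0.2,30],[0,0,0,0,0,-0.35,30],[0,0,0,0,0,-0.35,40],[0,0,0,0,0,-0.3,40]]
  ]
}}

```text
time: 53.67
tool_pos: [0.4996, 0.0467, 0.2011]
tcp_rot: [3.138, 0.153, 0.002]
wrist_force: [0.3, -0.7, -0.1]
width: 0.469
grip_force: 0.0
```

{"name": "play_rows", "arguments": {
  "moves": [
    [[0,0,0,0,0,-0.15,40],[0,0,0,0,0,-0.05,40],[0,0,0,0,0,0,40],[0,0,0,0,0,0,40],[0,0,0,0,0,0,40]]
  ]
}}

```text
time: 54.08
tool_pos: [0.498, 0.0466, 0.2165]
tcp_rot: [-3.138, -0.153, 0.006]
wrist_force: [-0.6, 0.2, -0.3]
width: 0.472
grip_force: 0.0
```

```bash
python3 -c "
from gm import *
s=st(); guard(.09,.16); pan(); det()
def hd(c,n):
    P=cloud(c); L=np.stack([(P[...,:2]-O)@EX,(P[...,:2]-O)@EY],-1)*1000
    m=(abs(L[...,0])<30)&(L[...,1]<-205)&(L[...,1]>-250)&(P[...,2]>.1)&(P[...,2]<.13)&(c['depth']>0)
    print(n,m.sum(),'handle y',np.percentile(L[m][:,1],[3,50,97]).round(1),'ztop',np.percentile(P[m][:,2],[50,97]).round(4))
hd(dict(np.load('pics/w7.npz')),'w7')
for n in('scene','side'): hd(cam(n),n)
plan([*(O-.225*EY),s['tool_pos'][2]],-84.4)
f=np.arange(0,1.351,.05); y=-180*np.cos(f)+8*np.sin(f); z=8*np.cos(f)+180*np.sin(f)
print(np.c_[f[1:],-np.diff(y)/100,-np.diff(z)/100].round(3).tolist())
"
```

```text
t 54.08 pos [0.498  0.0466 0.2165] rot [-3.138 -0.153  0.006] F [-0.6  0.2 -0.3] w 0.472 g 0.0
scene 493 x [-64.3  71.2] y [64.6 71.  73. ] ang -0.1 y at x=0 71.0 z [0.0907 0.1231]
side 126 x [-66.7  68.2] y [63.1 68.6 71.7] ang -0.11 y at x=0 68.6 z [0.1191 0.1233]
wrist 1465 x [-67.5  69.9] y [62.4 65.9 70. ] ang 0.08 y at x=0 65.9 z [0.1202 0.1237]
scene pan 632 [   7. -122.] 0.116
side pan 202 [  34. -117.] 0.119
side pan 201 [  -2. -118.] 0.119
side pan 202 [ -38. -118.] 0.119
w7 960 handle y [-230.3 -227.6 -222. ] ztop [0.1201 0.1219]
scene 59 handle y [-226.4 -221.4 -217.4] ztop [0.1179 0.1211]
side 84 handle y [-225.4 -220.8 -217.2] ztop [0.1175 0.1207]
t 54.53 pos [0.4993 0.0467 0.2182] rot [ 3.138e+00  1.530e-01 -1.000e-03] F [ 0.5 -0.2 -0.4] w 0.47 g 0.0
shift [2.000e-03 2.913e+00 1.800e-02]  |d|=2.91 yaw_y=-84.4 turn z -0.001
[[0.05, -0.006, -0.09], [0.1, -0.011, -0.089], [0.15, -0.015, -0.089], [0.2, -0.02, -0.088], [0.25, -0.024, -0.087], [0.3, -0.028, -0.086], [0.35, -0.033, -0.084], [0.4, -0.037, -0.082], [0.45, -0.041, -0.08], [0.5, -0.045, -0.078], [0.55, -0.049, -0.076], [0.6, -0.052, -0.073], [0.65, -0.056, -0.071], [0.7, -0.059, -0.068], [0.75, -0.063, -0.065], [0.8, -0.066, -0.061], [0.85, -0.069, -0.058], [0.9, -0.072, -0.055], [0.95, -0.074, -0.051], [1.0, -0.077, -0.047], [1.05, -0.079, -0.043], [1.1, -0.081, -0.039], [1.15, -0.083, -0.035], [1.2, -0.085, -0.031], [1.25, -0.086, -0.027], [1.3, -0.087, -0.022], [1.35, -0.088, -0.018]]
```

{"name": "play_rows", "arguments": {
  "moves": [
    [[0,0,0,0,0.15,0,40],[0,0,0,0,0.35,0,40],[0,0,0,0,0.35,0,40],[0,0,0,0,0.35,0,40],[0,0,0,0,0.35,0,40]]
  ],
  "newtons": 50
}}

```text
time: 54.95
tool_pos: [0.5145, -0.109, 0.2187]
tcp_rot: [3.138, 0.154, 0.001]
wrist_force: [1.0, -0.5, -0.1]
width: 0.472
grip_force: 0.0
```

{"name": "play_rows", "arguments": {
  "moves": [
    [[0,0,0,0,0.35,0,40],[0,0,0,0,0.35,0,40],[0,0,0,0,0.35,0,40],[0,0,0,0,0.2,0,40],[0,0,0,0,0.113,0,40]]
  ]
}}

```text
time: 55.37
tool_pos: [0.5277, -0.2461, 0.2184]
tcp_rot: [3.137, 0.149, -0.0]
wrist_force: [-0.9, 0.1, 0.2]
width: 0.469
grip_force: 0.0
```

{"name": "play_rows", "arguments": {
  "moves": [
    [[0,0,0,0,0,0,40],[0,0,0,0,0,0,40],[0,0,0,0,0,0.2,40],[0,0,0,0,0,0.3,40],[0,0,0,0,0,0.3,40]]
  ]
}}

```text
time: 55.78
tool_pos: [0.529, -0.2418, 0.1393]
tcp_rot: [3.137, 0.156, 0.005]
wrist_force: [1.5, 0.9, -0.1]
width: 0.469
grip_force: 0.0
```

{"name": "play_rows", "arguments": {
  "moves": [
    [[0,0,0,0,0,0.25,40],[0,0,0,0,0,0.2,40],[0,0,0,0,0,0.13,40],[0,0,0,0,0,0.08,40],[0,0,0,0,0,0,40]]
  ]
}}

```text
time: 56.2
tool_pos: [0.5267, -0.2415, 0.0709]
tcp_rot: [-3.136, -0.155, 0.004]
wrist_force: [0.2, -0.5, -0.4]
width: 0.467
grip_force: 0.0
```

{"name": "play_rows", "arguments": {
  "moves": [
    [[0,0,0,0,0,0,40],[0,0,0,0,0,0,40],[0,0,0,0,0,0,20],[0,0,0,0,0,0,20],[0,0,0,0,0,0,20]]
  ]
}}

```text
time: 56.62
tool_pos: [0.5284, -0.2437, 0.0736]
tcp_rot: [3.137, 0.152, 0.003]
wrist_force: [-0.2, -0.1, 0.5]
width: 0.232
grip_force: 0.0
```

{"name": "play_rows", "arguments": {
  "moves": [
    [[0,0,0,0,0,0,3],[0,0,0,0,0,0,3],[0,0,0,0,0,0,3],[0,0,0,0,0,0,3],[0,0,0,0,0,0,3]]
  ]
}}

```text
time: 57.03
tool_pos: [0.528, -0.2433, 0.0732]
tcp_rot: [3.138, 0.153, 0.001]
wrist_force: [-0.8, 2.4, 6.7]
width: 0.091
grip_force: 49.0
```

```bash
python3 -c "
from gm import *
s=st(); d=s['tool_pos'][:2]-O; print('tcp local',d@EX,d@EY); pan()
c=cam('side'); save({'image':cv2.resize(c['image'][130:280,250:410],(800,600),interpolation=cv2.INTER_CUBIC)},'s9.png')"
```

```text
t 57.03 pos [ 0.528  -0.2433  0.0732] rot [3.138e+00 1.530e-01 1.000e-03] F [-0.8  2.4  6.7] w 0.091 g 49.0
tcp local 0.00016878662754133203 -0.22506776198282
scene pan 629 [   7. -121.] 0.117
side pan 204 [  35. -118.] 0.119
side pan 198 [  -2. -118.] 0.119
side pan 202 [ -38. -117.] 0.119
```

View pics/s9.png

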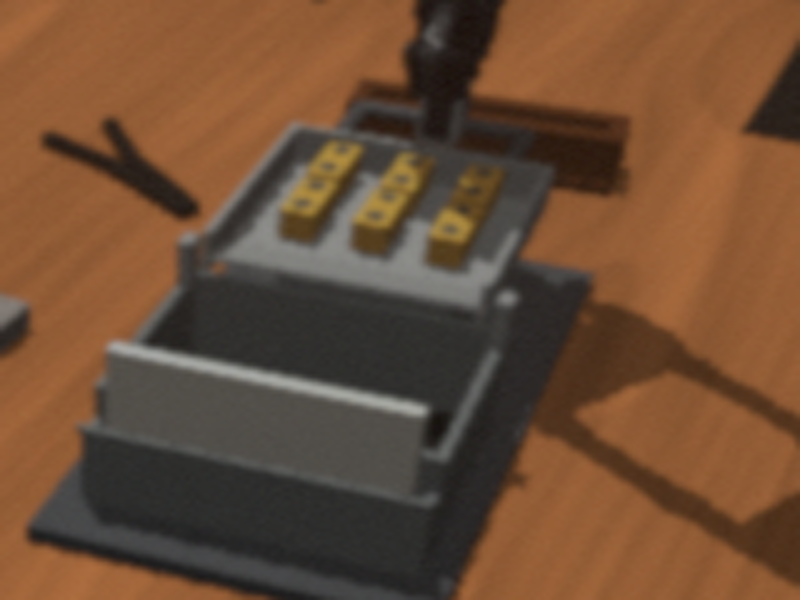

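{"name": "play_rows", "arguments": {
  "moves": [
    [[0,0,0,0,-0.006,-0.09,3],[0,0,0,0,-0.011,-0.089,3],[0,0,0,0,-0.015,-0.089,3],[0,0,0,0,-0.02,-0.088,3],[0,0,0,0,-0.024,-0.087,3]]
  ]
}}

```text
time: 57.6
tool_pos: [0.5273, -0.2366, 0.1157]
tcp_rot: [3.136, 0.153, 0.001]
wrist_force: [3.6, -2.6, -8.3]
width: 0.089
grip_force: 48.5
```

{"name": "play_rows", "arguments": {
  "moves": [
    [[0,0,0,0,-0.028,-0.086,3],[0,0,0,0,-0.033,-0.084,3],[0,0,0,0,-0.037,-0.082,3],[0,0,0,0,-0.041,-0.08,3],[0,0,0,0,-0.045,-0.078,3]]
  ]
}}

```text
time: 58.02
tool_pos: [0.5257, -0.2196, 0.1573]
tcp_rot: [3.133, 0.153, 0.001]
wrist_force: [3.2, -6.9, -6.1]
width: 0.094
grip_force: 48.6
```

```bash
python3 -c "
from gm import *
s=st(); d=s['tool_pos'][:2]-O; print('tcp local',d@EX,d@EY)"
```

```text
t 58.02 pos [ 0.5257 -0.2196  0.1573] rot [3.133e+00 1.530e-01 1.000e-03] F [ 3.2 -6.9 -6.1] w 0.094 g 48.6
tcp local 0.00011341657164282148 -0.2012760180148431
```

{"name": "play_rows", "arguments": {
  "moves": [
    [[0,0,0,0,-0.049,-0.076,3],[0,0,0,0,-0.052,-0.073,3],[0,0,0,0,-0.056,-0.071,3],[0,0,0,0,-0.059,-0.068,3],[0,0,0,0,-0.063,-0.065,3]]
  ]
}}

```text
time: 58.43
tool_pos: [0.5231, -0.1932, 0.1937]
tcp_rot: [3.131, 0.153, 0.002]
wrist_force: [2.4, -10.6, -2.7]
width: 0.088
grip_force: 48.7
```

{"name": "play_rows", "arguments": {
  "moves": [
    [[0,0,0,0,-0.066,-0.061,3],[0,0,0,0,-0.069,-0.058,3],[0,0,0,0,-0.072,-0.055,3],[0,0,0,0,-0.074,-0.051,3],[0,0,0,0,-0.077,-0.047,3]]
  ]
}}

```text
time: 58.85
tool_pos: [0.5199, -0.1586, 0.2228]
tcp_rot: [3.128, 0.152, 0.004]
wrist_force: [-2.7, -11.8, 8.9]
width: 0.088
grip_force: 49.1
```

{"name": "play_rows", "arguments": {
  "moves": [
    [[0,0,0,0,-0.079,-0.043,3],[0,0,0,0,-0.081,-0.039,3],[0,0,0,0,-0.083,-0.035,3],[0,0,0,0,-0.085,-0.031,3],[0,0,0,0,-0.043,-0.014,3]]
  ]
}}

```text
time: 59.27
tool_pos: [0.5165, -0.1216, 0.2413]
tcp_rot: [3.127, 0.152, 0.007]
wrist_force: [-5.7, -10.7, 14.3]
width: 0.09
grip_force: 49.1
```

```bash
python3 -c "
from gm import *
s=st(); d=s['tool_pos'][:2]-O; y=d@EY; z=s['tool_pos'][2]-.0732+.116; print('tcp local',d@EX,y,'tilt',np.arctan2(z-.108,-.045-y)-np.arctan2(8,180))"
```

```text
t 59.27 pos [ 0.5165 -0.1216  0.2413] rot [3.127 0.152 0.007] F [ -5.7 -10.7  14.3] w 0.09 g 49.1
tcp local 0.0005224146358418814 -0.10286721083956704 tilt 1.20894100164833
```

{"name": "play_rows", "arguments": {
  "moves": [
    [[0,0,0,0,-0.043,-0.013,3],[0,0,0,0,-0.044,-0.012,3],[0,0,0,0,-0.044,-0.01,3],[0,0,0,0,-0.02,-0.005,3],[0,0,0,0,0,0,3]]
  ]
}}

```text
time: 59.68
tool_pos: [0.5151, -0.1057, 0.2454]
tcp_rot: [3.129, 0.153, 0.007]
wrist_force: [-5.2, -6.6, 15.3]
width: 0.09
grip_force: 51.9
```

{"name": "play_rows", "arguments": {
  "moves": [
    [[0,0,0,0,-0.01,-0.003,3],[0,0,0,0,-0.01,-0.002,3],[0,0,0,0,0,0,3],[0,0,0,0,0,0,3],[0,0,0,0,0,0,3]]
  ]
}}

```text
time: 60.1
tool_pos: [0.515, -0.1046, 0.2457]
tcp_rot: [3.128, 0.152, 0.007]
wrist_force: [-6.2, -8.4, 14.4]
width: 0.09
grip_force: 51.8
```

```bash
cat >> gm.py <<'E'
def tilt():
    s=st(); d=s['tool_pos'][:2]-O; y=d@EY; z=s['tool_pos'][2]-.0732+.116; print('local',y.round(4),'tilt',np.arctan2(z-.108,-.045-y)-np.arctan2(8,180))
def brass():
    for n in ('scene','side','wrist'):
        c=cam(n);P=cloud(c);hsv=cv2.cvtColor(c['image'],cv2.COLOR_RGB2HSV);L=np.stack([(P[...,:2]-O)@EX,(P[...,:2]-O)@EY],-1)
        m=((abs(L[...,0])<.08)&(L[...,1]<.06)&(L[...,1]>-.2)&(hsv[...,1]>110)&(hsv[...,0]>18)&(hsv[...,0]<34)&(P[...,2]<.3)).astype(np.uint8)
        k,lab,s,ce=cv2.connectedComponentsWithStats(m)
        for q in range(1,k):
            if s[q,4]>8: print(n,'brass',s[q,4],(np.median(L[lab==q],0)*1000).round(0),np.percentile(P[lab==q][:,2],[5,95]).round(3))
E
python3 -c "
from gm import *
tilt(); brass()"
```

```text
t 60.1 pos [ 0.515  -0.1046  0.2457] rot [3.128 0.152 0.007] F [-6.2 -8.4 14.4] w 0.09 g 51.8
local -0.0858 tilt 1.3041299404151903
scene brass 62 [34. -5.] [0.016 0.058]
wrist brass 889 [43. 15.] [0.037 0.058]
wrist brass 1130 [ 2. 19.] [0.036 0.09 ]
wrist brass 1002 [-35.  20.] [0.035 0.09 ]
```

{"name": "play_rows", "arguments": {
  "moves": [
    [[0,0,0,0,-0.015,-0.003,3],[0,0,0,0,-0.015,-0.003,3],[0,0,0,0,0,0,3],[0,0,0,0,0,0,3],[0,0,0,0,0,0,3]]
  ]
}}

```text
time: 60.67
tool_pos: [0.515, -0.1046, 0.2457]
tcp_rot: [3.123, 0.152, 0.008]
wrist_force: [-2.8, -17.8, 11.1]
width: 0.088
grip_force: 51.5
```

{"name": "play_rows", "arguments": {
  "moves": [
    [[0,0,0,0,-0.015,-0.003,3],[0,0,0,0,-0.015,-0.003,3],[0,0,0,0,0,0,3],[0,0,0,0,0,0,3],[0,0,0,0,0,0,3]]
  ]
}}

```text
time: 61.08
tool_pos: [0.515, -0.1046, 0.2457]
tcp_rot: [3.117, 0.151, 0.008]
wrist_force: [-1.3, -26.3, 7.0]
width: 0.095
grip_force: 51.2
```

```bash
python3 -c "
from gm import *
tilt(); brass()
c=cam('wrist'); save(c,'w10.png')"
```

```text
t 61.08 pos [ 0.515  -0.1046  0.2457] rot [3.117 0.151 0.008] F [ -1.3 -26.3   7. ] w 0.095 g 51.2
local -0.0858 tilt 1.3040942492681418
scene brass 60 [36. -4.] [0.016 0.058]
scene brass 11 [29.  5.] [0.031 0.046]
wrist brass 895 [43. 15.] [0.037 0.058]
wrist brass 1139 [ 2. 20.] [0.036 0.09 ]
wrist brass 1010 [-35.  20.] [0.036 0.09 ]
```

View pics/w10.png

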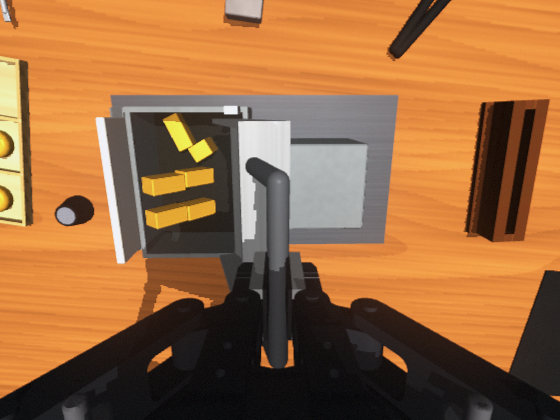

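{"name": "play_rows", "arguments": {
  "moves": [
    [[0,0,0,0,0.05,0.009,3],[0,0,0,0,0.05,0.01,3],[0,0,0,0,0.043,0.01,3],[0,0,0,0,0.044,0.012,3],[0,0,0,0,0.043,0.013,3]]
  ]
}}

```text
time: 61.7
tool_pos: [0.5164, -0.1194, 0.2415]
tcp_rot: [3.133, 0.152, 0.007]
wrist_force: [-5.9, -3.1, 16.6]
width: 0.092
grip_force: 52.1
```

{"name": "play_rows", "arguments": {
  "moves": [
    [[0,0,0,0,0.043,0.014,3],[0,0,0,0,0.085,0.031,3],[0,0,0,0,0.083,0.035,3],[0,0,0,0,0.081,0.039,3],[0,0,0,0,0.079,0.043,3]]
  ]
}}

```text
time: 62.12
tool_pos: [0.5199, -0.1561, 0.2239]
tcp_rot: [3.134, 0.153, 0.005]
wrist_force: [-3.1, -2.5, 10.0]
width: 0.089
grip_force: 52.5
```

```bash
python3 -c "
from gm import *
tilt(); brass()"
```

```text
t 62.12 pos [ 0.5199 -0.1561  0.2239] rot [3.134 0.153 0.005] F [-3.1 -2.5 10. ] w 0.089 g 52.5
local -0.1375 tilt 0.9985447091234296
scene brass 63 [32. -5.] [0.016 0.058]
wrist brass 941 [43. 15.] [0.038 0.058]
wrist brass 1400 [ 2. 18.] [0.035 0.089]
wrist brass 1229 [-35.  18.] [0.036 0.089]
```

{"name": "play_rows", "arguments": {
  "moves": [
    [[0,0,0,0,0.077,0.047,3],[0,0,0,0,0.074,0.051,3],[0,0,0,0,0.072,0.055,3],[0,0,0,0,0.069,0.058,3],[0,0,0,0,0.066,0.061,3]]
  ]
}}

```text
time: 62.68
tool_pos: [0.5235, -0.191, 0.1953]
tcp_rot: [3.135, 0.152, 0.005]
wrist_force: [-0.3, -0.8, 4.0]
width: 0.085
grip_force: 53.6
```

{"name": "play_rows", "arguments": {
  "moves": [
    [[0,0,0,0,0.063,0.065,3],[0,0,0,0,0.059,0.068,3],[0,0,0,0,0.056,0.071,3],[0,0,0,0,0.052,0.073,3],[0,0,0,0,0.049,0.076,3]]
  ]
}}

```text
time: 63.1
tool_pos: [0.5261, -0.2184, 0.1587]
tcp_rot: [3.136, 0.152, 0.004]
wrist_force: [1.2, 0.3, 5.1]
width: 0.092
grip_force: 54.8
```

{"name": "play_rows", "arguments": {
  "moves": [
    [[0,0,0,0,0.045,0.078,3],[0,0,0,0,0.041,0.08,3],[0,0,0,0,0.037,0.082,3],[0,0,0,0,0.033,0.084,3],[0,0,0,0,0.028,0.086,3]]
  ]
}}

```text
time: 63.52
tool_pos: [0.5278, -0.236, 0.1165]
tcp_rot: [3.137, 0.153, 0.003]
wrist_force: [3.1, -0.3, 3.8]
width: 0.09
grip_force: 56.1
```

{"name": "play_rows", "arguments": {
  "moves": [
    [[0,0,0,0,0.024,0.087,3],[0,0,0,0,0.02,0.088,3],[0,0,0,0,0.015,0.07,3],[0,0,0,0,0.01,0.05,3],[0,0,0,0,0.005,0.04,3]]
  ]
}}

```text
time: 63.93
tool_pos: [0.5283, -0.2425, 0.0824]
tcp_rot: [-3.137, -0.152, -0.002]
wrist_force: [5.6, 0.2, 3.4]
width: 0.09
grip_force: 57.4
```

```bash
python3 -c "
from gm import *
tilt()"
```

```text
t 63.93 pos [ 0.5283 -0.2425  0.0824] rot [-3.137e+00 -1.520e-01 -2.000e-03] F [5.6 0.2 3.4] w 0.09 g 57.4
local -0.2243 tilt 0.05149225869882032
```

{"name": "play_rows", "arguments": {
  "moves": [
    [[0,0,0,0,0.006,0.04,3],[0,0,0,0,0.003,0.03,3],[0,0,0,0,0,0.02,3],[0,0,0,0,0,0.01,3],[0,0,0,0,0,0,3]]
  ]
}}

```text
time: 64.35
tool_pos: [0.5283, -0.243, 0.0729]
tcp_rot: [-3.137, -0.153, -0.001]
wrist_force: [6.2, 0.0, 2.1]
width: 0.09
grip_force: 57.5
```

{"name": "play_rows", "arguments": {
  "moves": [
    [[0,0,0,0,0,0.01,3],[0,0,0,0,0,0.01,3],[0,0,0,0,0,0,3],[0,0,0,0,0,0,3],[0,0,0,0,0,0,3]]
  ]
}}

```text
time: 64.77
tool_pos: [0.5284, -0.2431, 0.0728]
tcp_rot: [-3.137, -0.152, -0.002]
wrist_force: [1.7, 3.6, 12.3]
width: 0.092
grip_force: 58.4
```

```bash
python3 -c "
from gm import *
tilt()"
```

```text
t 64.77 pos [ 0.5284 -0.2431  0.0728] rot [-3.137e+00 -1.520e-01 -2.000e-03] F [ 1.7  3.6 12.3] w 0.092 g 58.4
local -0.2249 tilt -0.002029146269724877
```

Level on its stop. Release, rise, and check.

{"name": "play_rows", "arguments": {
  "moves": [
    [[0,0,0,0,0,0,40],[0,0,0,0,0,0,40],[0,0,0,0,0,0,40],[0,0,0,0,0,0,40],[0,0,0,0,0,-0.1,40]]
  ]
}}

```text
time: 65.18
tool_pos: [0.5249, -0.2426, 0.0785]
tcp_rot: [-3.135, -0.153, 0.009]
wrist_force: [-0.8, 1.0, -0.9]
width: 0.465
grip_force: 0.0
```

{"name": "play_rows", "arguments": {
  "moves": [
    [[0,0,0,0,0,-0.2,40],[0,0,0,0,0,-0.3,40],[0,0,0,0,0,-0.35,40],[0,0,0,0,0,-0.35,40],[0,0,0,0,0,-0.3,40]]
  ]
}}

```text
time: 65.6
tool_pos: [0.5278, -0.244, 0.2345]
tcp_rot: [3.137, 0.153, 0.002]
wrist_force: [0.4, 0.3, 0.8]
width: 0.466
grip_force: 0.0
```

{"name": "play_rows", "arguments": {
  "moves": [
    [[0,0,0,0,-0.3,-0.2,40],[0,0,0,0,-0.3,-0.1,40],[0,0,0,0,-0.2,0,40],[0,0,0,0,0,0,40],[0,0,0,0,0,0,40]]
  ]
}}

```text
time: 66.02
tool_pos: [0.5198, -0.1636, 0.2624]
tcp_rot: [3.137, 0.156, 0.001]
wrist_force: [-0.2, 0.0, -0.4]
width: 0.47
grip_force: 0.0
```

```bash
python3 -c "
from gm import *
st(); brass(); guard(.09,.16)
for n in('scene','side','wrist'):
    c=cam(n);P=cloud(c); L=np.stack([(P[...,:2]-O)@EX,(P[...,:2]-O)@EY],-1)*1000
    m=(abs(L[...,0])<30)&(L[...,1]<-205)&(L[...,1]>-250)&(P[...,2]>.1)&(P[...,2]<.14); f=(abs(L[...,0])<50)&(abs(L[...,1]+125)<40)&(P[...,2]>.08)&(P[...,2]<.15)
    print(n,'handle ztop',np.percentile(P[m][:,2],97) if m.sum()>10 else None,'pan floor',np.median(P[f][:,2]))
save(c,'w11.png')"
```

```text
t 66.02 pos [ 0.5198 -0.1636  0.2624] rot [3.137e+00 1.560e-01 1.000e-03] F [-0.2  0.  -0.4] w 0.47 g 0.0
scene brass 63 [34. -3.] [0.016 0.057]
wrist brass 752 [42. 14.] [0.038 0.058]
wrist brass 1094 [ 2. 18.] [0.036 0.089]
wrist brass 967 [-35.  18.] [0.036 0.09 ]
scene 492 x [-64.7  71.1] y [64.6 70.8 72.9] ang -0.2 y at x=0 70.9 z [0.0906 0.1231]
side 172 x [-66.5  68.8] y [62.7 67.9 71.9] ang 0.27 y at x=0 68.1 z [0.1191 0.123 ]
wrist 1186 x [-67.7  69.4] y [62.  65.2 69.6] ang -0.0 y at x=0 65.1 z [0.1196 0.1236]
scene handle ztop 0.12158128041034358 pan floor 0.0984179049898422
side handle ztop 0.12094663069956413 pan floor 0.09810630596634341
wrist handle ztop 0.1223642694778786 pan floor 0.09926941299328951
```

View pics/w11.png

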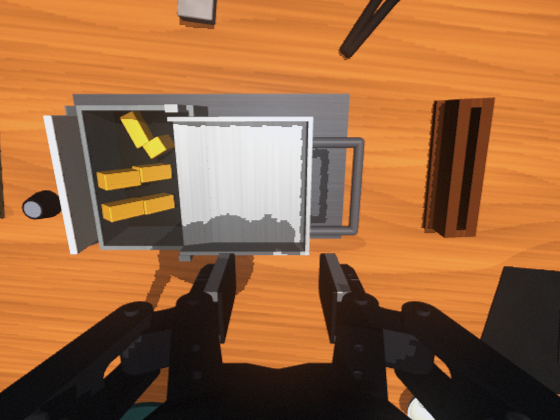

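```bash
python3 -c "
from gm import *
c=cam('wrist');P=cloud(c);hsv=cv2.cvtColor(c['image'],cv2.COLOR_RGB2HSV);L=np.stack([(P[...,:2]-O)@EX,(P[...,:2]-O)@EY],-1)*1000
m=(abs(L[...,0])<80)&(L[...,1]<60)&(L[...,1]>-60)&(hsv[...,1]>110)&(hsv[...,0]>18)&(hsv[...,0]<34)
for x0,x1 in((-60,-15),(-15,22),(22,75)):
    for a in range(-40,60,8):
        k=m&(L[...,0]>x0)&(L[...,0]<x1)&(L[...,1]>=a)&(L[...,1]<a+8)
        if k.sum()>8: print(x0,a,k.sum(),(np.percentile(P[k][:,2],[5,50,95])*1000).round(0))
"
```

```text
-60 -16 80 [31. 35. 39.]
-60 -8 117 [39. 43. 48.]
-60 0 127 [48. 53. 58.]
-60 8 121 [58. 61. 65.]
-60 16 141 [65. 70. 74.]
-60 24 161 [74. 79. 84.]
-60 32 143 [83. 88. 91.]
-60 40 56 [83. 87. 89.]
-60 48 30 [25. 81. 83.]
-15 -16 90 [32. 35. 39.]
-15 -8 132 [39. 44. 48.]
-15 0 136 [48. 53. 57.]
-15 8 143 [57. 61. 65.]
-15 16 175 [55. 70. 75.]
-15 24 170 [75. 79. 84.]
-15 32 154 [84. 88. 91.]
-15 40 66 [83. 86. 89.]
-15 48 23 [62. 81. 82.]
22 -24 14 [54. 57. 59.]
22 -16 101 [55. 57. 58.]
22 -8 126 [56. 57. 58.]
22 0 64 [55. 57. 58.]
22 8 96 [37. 39. 41.]
22 16 198 [38. 39. 40.]
22 24 128 [38. 39. 41.]
22 32 26 [37. 39. 40.]
```

```bash
python3 -c "
from h import *
print(bot.finish_job())"
```

```text
the job is handed in; nothing more can be done
None
```

I handed the job in at about 66 s of the 210 s. All six blanks are in the tub, though two lean on its far wall with their top corners about 5 mm above the rim. The guard is fully home in its slot, the pan went to its upper stop and is back down level, and the two bezels stayed in the tray.

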